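# Refit the washed roller in the dough cutter

### The job

Take the short thick roller out of the draining tray, from beneath the wire shelf, and refit it in the empty bed of the dough cutter: push the spring stop back with its end so that the roller drops between the stop and the near lip, and leave it lying flat on the bed's floor between the guides, held by the spring against the lip. Leave the other parts in the tray, and do not disturb the dredger, bowl and bottle on the bench.

Things in the scene. Friction and masses are not known exactly. Their poses are not given: they have to be found in the camera images.
- roller: the part to fit: the short thick roller, 150 mm long along its x: a steel drum, 38 mm in diameter and 106 mm long, between two square white plastic bearing blocks (44 x 44 mm, 22 mm long, at the ends). 0.3 to 0.6 kg, both ends alike. Origin: centre of its underside; its axis lies 22 mm above. It lies flat on the tray's floor.
- long_roller: not wanted: as thick as the target (44 mm blocks, 38 mm drum) but 190 mm long. Origin: centre of its underside, x along it.
- thin_roller: not wanted: as long as the target (150 mm) but thin (28 mm blocks, 22 mm drum). Origin: centre of its underside, x along it.
- mould: a plain aluminium pudding mould standing upside down in the tray, 54 mm wide at the foot, 60 mm high, near the tray's far wall. Origin: centre of its underside.
- scraper_grip: a wooden bar lying across the tray's near end, 28 x 110 x 12 mm, long along its y. Origin: centre of its underside.
- station: fixed draining tray, reaching from x = -150 to +176 mm and 155 mm to either side in y, walls 45 mm high and 6 mm thick, under a level wire shelf on two posts at x = +185 mm, y = +-145 mm. Origin: on the bench under the middle roller; x points away from the robot. The rollers lie along x, side by side about 88 mm apart, their middles 55 to 71 mm behind the near edge of the shelf.
- tray_floor (a point): point of the tray's inner floor, 6 mm above the station's origin; axes as the station's.
- shelf_edge (a point): middle of the wire shelf's near edge (10 mm thick), 265 mm above the bench; axes as the station's. The shelf's wires, 48 mm apart, cover 243 mm from here in +x and 145 mm to either side in y. Near side and both flanks are open between shelf and tray.
- bed: fixed roller bed of the dough cutter: a white base 110 mm wide and 20 mm high, from x = -100 to +220 mm in its frame, with a white motor housing 95 mm high from x = +135 mm on. Origin: on the bench under the seat's centre; x points away from the robot, towards the spring stop.
- seat (a point): centre of the bed's floor, 20 mm above the bench, where the fitted roller's origin belongs; axes as the bed's. Fixed lip across the near end: inner face at x = -75 mm, 12 mm thick, 15 mm high above this floor. Guide cheeks, 25 mm high with flared tops, stand 52 mm apart (at y = +-26 mm) for the 44 mm blocks, at x = -77 to -49 and +41 to +69 mm; between these the sides are open.
- stop (a joint): travel of the spring stop at the bed's far end, in m: 0 with the bed empty, growing as it is pushed along the bed's +x, at most 0.030. It is pressed with about 3 N at 0, 6 N at 0.010 and 9 N at 0.020. With the roller seated against the lip it reads 0.010.
- stop_face (a point): centre of the near face of the spring stop, an upright steel plate 44 mm wide reaching 53 mm above the bed's floor; with the bed empty it stands at x = +65 mm from the seat's centre, so that the free gap to the lip is 140 mm.
- dredger: bystander: steel flour dredger, 72 mm wide, 110 mm high, at the left of the bench. Origin: centre of its underside.
- bowl: bystander: steel bowl, 130 mm wide, 60 mm high, at the right of the bench. Origin: centre of its underside.
- oil_bottle: bystander: clear bottle, 64 mm wide, 170 mm high, at the back left. Origin: centre of its underside.
There are look-alikes about, which are no part of the job. Several things have the shape of the scraper_grip; the one meant has the colours described above. Of the things shaped like the mould, the aluminium one is meant.

How it is judged:
By the outcome, as a careful person would: the job done as asked, in the order asked, and still so for the second after the job is handed in, with the robot touching nothing.
It also fails if it takes over 48 s, if anything falls off the work surface, if the arm or the gripper's body presses on something with over 40 N, if the wrist force passes 120 N, or if a joint passes its speed limit or range.

### The arm

A 6-joint arm with a two-finger parallel gripper is mounted at the origin on the work surface. World frame = base frame: x ahead of the robot, y to its left, z up, the work surface at z = 0. Lengths are in mm, angles in rad, forces in N, time in s.
With the tool pointing down it reaches from about 400 to 925 mm from the base axis. Payload 12.5 kg.
Tool frame: the origin (TCP) lies at the very end of the fingers, on their centre line; the grasp point (between the pads) lies 19 mm behind it (env.grip_point_offset is the distance from the TCP to the grasp point, in mm); z points along the fingers, y is the direction in which the jaws open and shut (so a half turn about z gives the same grasp; the last joint's range is limited). The gripper opens to 95 mm and grips with 3 to 60 N. Pads are 20 mm wide; open, the fingers measure 119 mm over their backs; the gripper's body (75 mm by 180 mm) begins 59 mm behind the grasp point.
Start: joints at [-1.345, 0.491, 1.559, -0, 1.092, -0.106], TCP at [203.614, -590.921, 214.661] pointing down, gripper open.
Joint ranges: [-3.1, 3.1], [-0.84, 2.19], [0.05, 2.79], [-1.13, 4.28], [0.06, 2.93], [-2.69, 2.69]. Speed limits (rad/s): [2.22, 2.22, 2.79, 3.14, 3.14, 3.14].

### API

Orientations are given as [roll, pitch, yaw] about the fixed x, y, z axes, in that order (R = Rz(yaw) Ry(pitch) Rx(roll)).
In Python, from cell import env gives the robot as it stands.
- The arm moves only by the tool drive_tool, never from a script. Its argument "commands" is a list of rows, each an object of numbers: "dx", "dy", "dz": the shift along the world's x, y, z in mm; "yaw": the turn about the world's z in degrees. In form: [{"dx": .., "dy": .., "dz": .., "yaw": ..}, ...]. A call has 1 to 5 rows; each row shifts and turns the commanded pose from where the row before left it; what a row does not reach is not made up. A row lasts 1/12 s, in which the tool goes at most 41.7 mm and 7.16 degrees, less where a joint would pass 70% of its speed; a pose out of reach is approached as far as the arm can. A call with a gripper value outside its range is refused whole. "grip" is the opening, from 0 (shut) to 1 (fully open), set as the call begins (left out, the last holds). The fingers move at their own pace and stop on an object; the grip force is fixed at half the most. Time passes only in rows, so rows that do not move let the fingers close. It gives the time, the measured TCP pose, the force and the opening at its end, in the units of the state.
- env.state(): the state, without advancing time (a new reading comes with each control period).
- env.read_camera(name): name is "scene" or "top" or "wrist"; returns the picture (384x512x3 uint8, red, green, blue); there is no depth.
- env.calibration(name): a dict with "intrinsics" (3x3 intrinsics, pixels), "rvec" (rotation vector, rad) and "tvec" (3), from world to camera coordinates, as OpenCV has them. Camera axes: x right, y down, z forward; pixel columns grow to the right and rows downward; lengths in mm; the calibration is good to about 2 mm. A picture is of the moment at which its call begins: read the wrist's pose just before it. calibration takes no time and is no camera call; for the wrist camera it gives the pose at the moment of the call.
- env.job_done(): hands the job in, once; it reports no verdict.
Trained networks look in the newest picture that a camera, given by its name, has taken for a name from the list of things; names that differ only in an ending like _2 or _b are one class to them, and where a whole thing is asked for, a point or a joint stands for the part that bears it (a point fixed in the world has none). Each returns a list of dicts, best first, with "conf" (0 to 1); they miss things now and then, are a little off and sometimes report something else, mostly with a low value. They report only what shows in the picture. A call takes as long as a camera call. They do not tell look-alikes from the thing itself.
- env.trace(query, camera): "pixels" (384x512 bool, what is visible of it) and "pixel" ([column, row] in pixels, amid what is visible of it).
- env.place_of(query, camera): "pixel" ([column, row] in pixels: a listed point, or the origin of a listed thing).
The state is a dict: "t": time; "joints": joint angles; "qvel": joint speeds; "tau": joint torques, N m; "eef_pos": TCP position; "tcp_rot": TCP orientation; "ft_force": force on the tool from outside, world axes, zero at the start; "moment": the same for the moment, N m; "opening": opening from 0.0 (shut) to 1.0 (fully open).
Only numpy, scipy, OpenCV 4.12 (cv2) and the standard library are available. Lean on these libraries where they do the work, as an engineer would, in place of code of your own. Each camera call takes 0.05 s, during which the arm holds its last target.

## Working session

There is one attempt and no reset: what is moved stays moved. The work goes in short steps, Python scripts to look and compute and a tool call to move; the robot and the scene stay as the last step left them, time stands still between calls to the robot, and variables do not carry over. Pictures are saved under pics/ and viewed, and the job is handed in when it is done.

Besides the shell and the picture viewer there is one more tool, called after ">>>" by a JSON object that holds its "name" and its "arguments". drive_tool: Moves the arm, as the interface text tells. Its arguments: {"type":"object","properties":{"commands":{"type":"array"},"grip":{"type":"number"}},"required":["commands"]}

```bash
ls; mkdir -p pics; cat > h.py <<'E'
import numpy as np, cv2
from cell import env
def cal(n):
    c=env.calibration(n); return np.array(c["intrinsics"],float),cv2.Rodrigues(np.array(c["rvec"],float))[0],np.array(c["tvec"],float).ravel()
def ray(n,px,z,c=None):
    K,R,t=c or cal(n); d=R.T@np.linalg.solve(K,[px[0],px[1],1]); o=-R.T@t
    s=(z-o[2])/d[2]; return o+s*d
def proj(n,P,c=None):
    K,R,t=c or cal(n); p=K@(R@np.array(P,float)+t); return p[:2]/p[2]
def snap(n,f,s=1.5):
    im=env.read_camera(n); cv2.imwrite(f,cv2.resize(im[:,:,::-1],None,fx=s,fy=s)); return im
E
python3 - <<'E'
from h import *
s=env.state(); print(s)
for n in("scene","top","wrist"):
    snap(n,f"pics/{n}0.png"); K,R,t=cal(n); print(n,K[0,0],-R.T@t,R[2])
for n in("scene","top"):
  for q in("roller","station","shelf_edge","tray_floor","seat","bed","stop_face","dredger","bowl","oil_bottle","mould","scraper_grip","long_roller","thin_roller"):
    print(n,q,[(np.round(d["pixel"]),round(d["conf"],2)) for d in env.place_of(q,n)][:3])
E
```

```text
pics
{'t': 0.0, 'joints': array([-1.34460690e+00,  4.91563264e-01,  1.55947077e+00, -3.24332408e-05,
        1.09168081e+00, -1.05586075e-01]), 'qvel': array([ 0.00011245, -0.0008543 , -0.00053574, -0.00056663, -0.00196326,
        0.0004985 ]), 'tau': array([-8.38585947e-05, -6.12644649e+01, -2.58185649e+01,  6.91721658e-02,
        4.82101401e-02, -1.18851349e-04]), 'eef_pos': array([ 203.54222769, -590.66306284,  214.05210291]), 'tcp_rot': array([-3.14047368e+00, -8.96633035e-05,  3.31790418e-01]), 'ft_force': array([-0.27568314,  0.25887171,  0.6865114 ]), 'moment': array([ 0.06383276, -0.04414527,  0.0008549 ]), 'opening': 0.9972619587091819}
scene 428.4717364804153 [1293.85697314  771.32645947  996.07044548] [-0.53811753 -0.58693467 -0.60492744]
top 383.8855687532413 [ 409.63406086  -58.0738286  1447.89682297] [ 0.11429311  0.0054986  -0.99343186]
wrist 314.4839302369564 [ 266.55660682 -568.60769041  386.35789508] [-0.22669829 -0.07751859 -0.97087525]
scene roller [(array([202., 206.]), 0.83), (array([283., 266.]), 0.39)]
scene station [(array([218., 216.]), 0.66), (array([221.
[... 774 characters left out ...]
06.]), 0.35)]
top roller [(array([310., 175.]), 0.76)]
top station [(array([288., 181.]), 0.82)]
top shelf_edge [(array([297., 187.]), 0.84)]
top tray_floor [(array([287., 179.]), 0.87)]
top seat [(array([202., 176.]), 0.68)]
top bed [(array([207., 178.]), 0.72)]
top stop_face [(array([206., 154.]), 0.62)]
top dredger [(array([117., 207.]), 0.73)]
top bowl []
top oil_bottle [(array([123., 163.]), 0.69)]
top mould [(array([307., 142.]), 0.42), (array([313., 176.]), 0.18)]
top scraper_grip [(array([275., 211.]), 0.69), (array([277., 244.]), 0.5), (array([237., 239.]), 0.46)]
top long_roller [(array([268., 182.]), 0.62), (array([288., 179.]), 0.24)]
top thin_roller [(array([287., 177.]), 0.79)]
```

View pics/scene0.png

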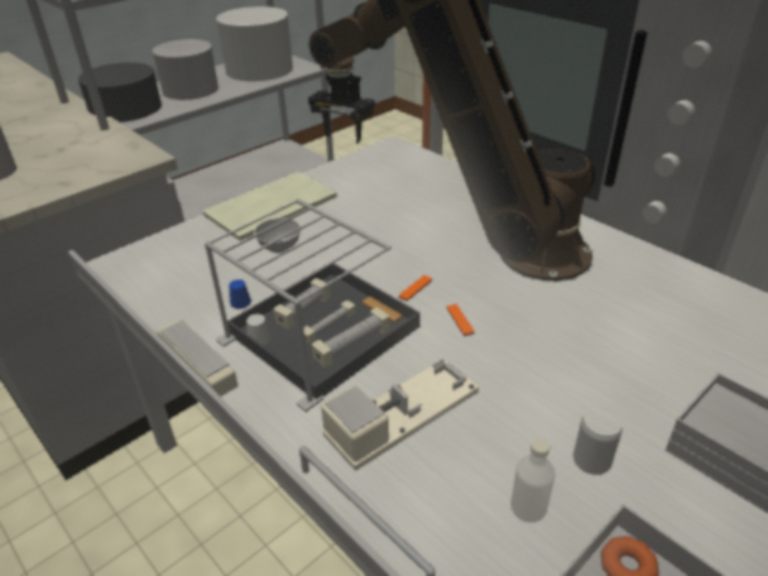

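View pics/top0.png

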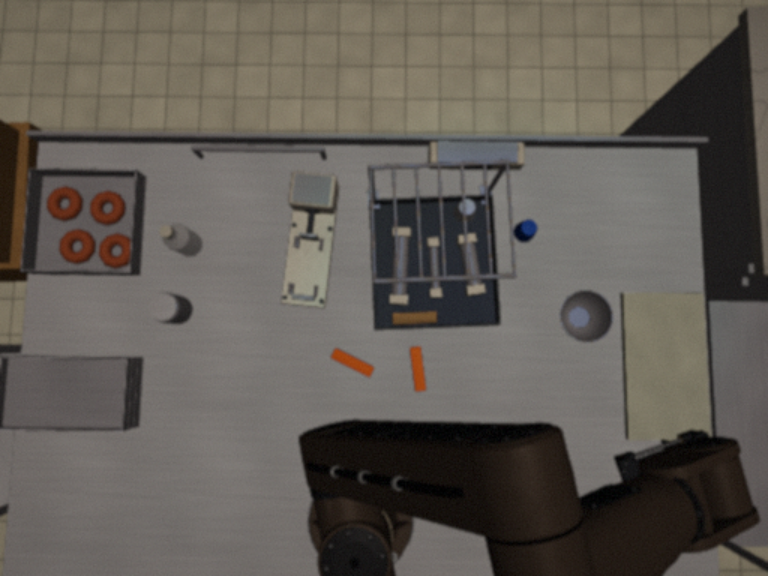

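View pics/wrist0.png

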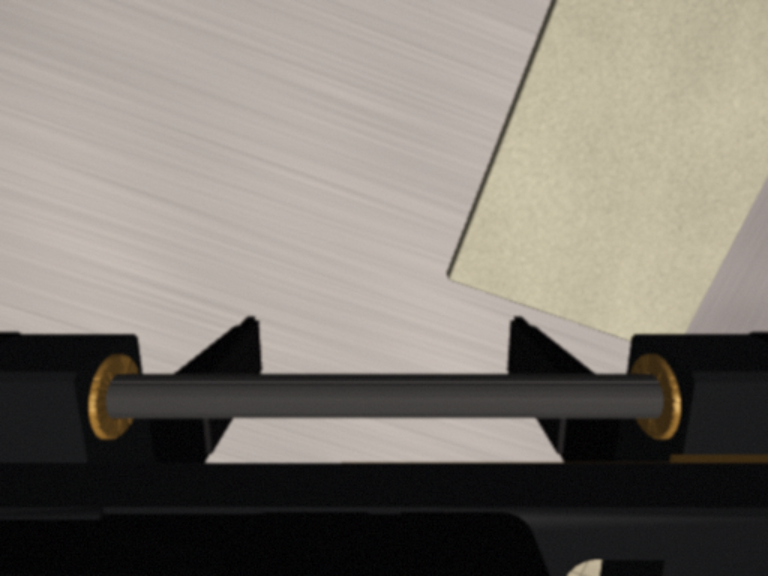

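The target is the rightmost roller: top view about (470,262) and scene view about (300,300) in the enlarged pictures. It lies partly under the shelf's near edge. Next I need the gripper's profile above the TCP, to see what fits under the shelf, plus the measured poses.

```bash
python3 - <<'E'
from h import *
s=env.state()
im=env.read_camera("scene")
x0,y0,x1,y1=180,0,320,110
c=cv2.resize(im[y0:y1,x0:x1,::-1],None,fx=5,fy=5,interpolation=cv2.INTER_CUBIC)
p=s["eef_pos"]
for h in range(0,420,50):
    u=proj("scene",p+[0,0,h]); q=tuple(int(v) for v in (u-[x0,y0])*5); cv2.circle(c,q,3,(0,255,0),-1); cv2.putText(c,str(h),q,0,.5,(0,0,255),1)
cv2.imwrite("pics/grip_zoom.png",c)
im=env.read_camera("top")
c=cv2.resize(im[100:250,180:360,::-1],None,fx=4.4,fy=4,interpolation=cv2.INTER_CUBIC)
cv2.imwrite("pics/top_zoom.png",c)
for q,z in(("station",0),("tray_floor",6),("shelf_edge",265),("seat",20),("bed",0),("roller",6),("thin_roller",6),("long_roller",6),("stop_face",55),("mould",6),("scraper_grip",6),("dredger",0),("bowl",0),("oil_bottle",0)):
  for n in("top","scene"):
    for d in env.place_of(q,n)[:2]:
        print(q,n,round(d["conf"],2),np.round(d["pixel"],1),np.round(ray(n,d["pixel"],z),0)[:2])
E
```

```text
station top 0.73 [288.9 182.1] [ 601. -177.]
station scene 0.89 [217.3 217.3] [ 614. -187.]
tray_floor top 0.94 [286.8 177.4] [ 618. -168.]
tray_floor scene 0.66 [219.4 213.8] [ 601. -191.]
shelf_edge top 0.91 [295.2 185.1] [ 557. -175.]
shelf_edge scene 0.6 [224.4 148.3] [ 560. -185.]
seat top 0.77 [203.2 174.9] [623. 147.]
seat scene 0.6 [285.6 262.2] [612. 147.]
seat scene 0.22 [284.5 268.8] [634. 163.]
bed top 0.56 [204.2 175. ] [625. 146.]
bed top 0.31 [294.4 186.2] [ 586. -198.]
bed scene 0.8 [280.7 265.6] [619. 133.]
roller top 0.82 [313.2 173.8] [ 633. -268.]
roller top 0.39 [117.4 208. ] [495. 469.]
roller scene 0.77 [201.6 206.1] [ 620. -271.]
roller scene 0.35 [349.1 339.8] [683. 444.]
thin_roller top 0.49 [292.6 179.2] [ 612. -190.]
thin_roller scene 0.84 [220.4 214.9] [ 602. -184.]
long_roller top 0.75 [266.6 176.9] [620. -92.]
long_roller scene 0.88 [234.3 228.9] [615. -93.]
stop_face top 0.46 [206.5 157.2] [684. 132.]
stop_face scene 0.59 [271.9 264.7] [672. 148.]
mould top 0.53 [306.7 140.6] [ 762. -244.]
mould top 0.48 [351.6 153.6] [ 713. -415.]
mould scene 0.5 [173.9 226.2] [ 756. -251.]
mould scene 0.47 [158.9 202.7] [ 721. -400.]
scraper_grip top 0.66 [280.5 244.4] [ 367. -145.]
scraper_grip top 0.62 [274.7 211.9] [ 487. -123.]
scraper_grip scene 0.69 [282.7 192.2] [ 348. -120.]
scraper_grip scene 0.61 [254.2 203.3] [ 471. -147.]
dredger top 0.88 [118.1 207.4] [498. 469.]
dredger scene 0.96 [396.2 307. ] [499. 470.]
dredger scene 0.6 [233.7 228.2] [ 610. -102.]
bowl top 0.8 [386.7 210.2] [ 499. -545.]
bowl top 0.44 [203.7 181.2] [601. 147.]
bowl scene 0.74 [187.8 167.3] [ 500. -524.]
oil_bottle top 0.79 [125.3 165.2] [660. 449.]
oil_bottle scene 0.59 [350.8 337.9] [671. 442.]
```

View pics/grip_zoom.png

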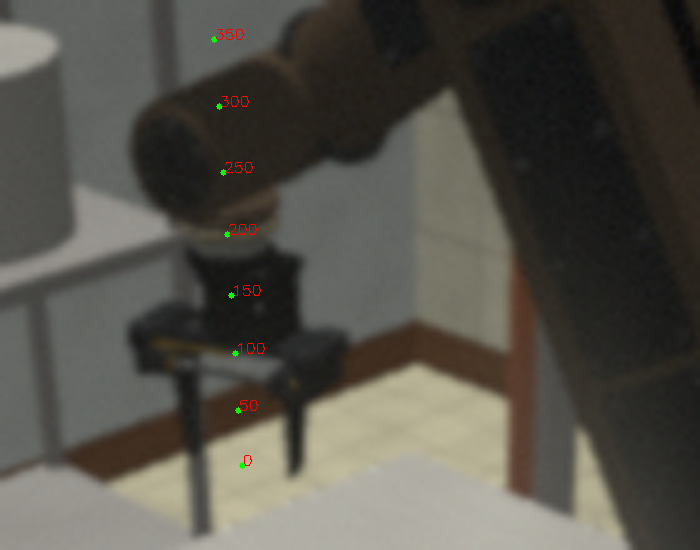

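View pics/top_zoom.png

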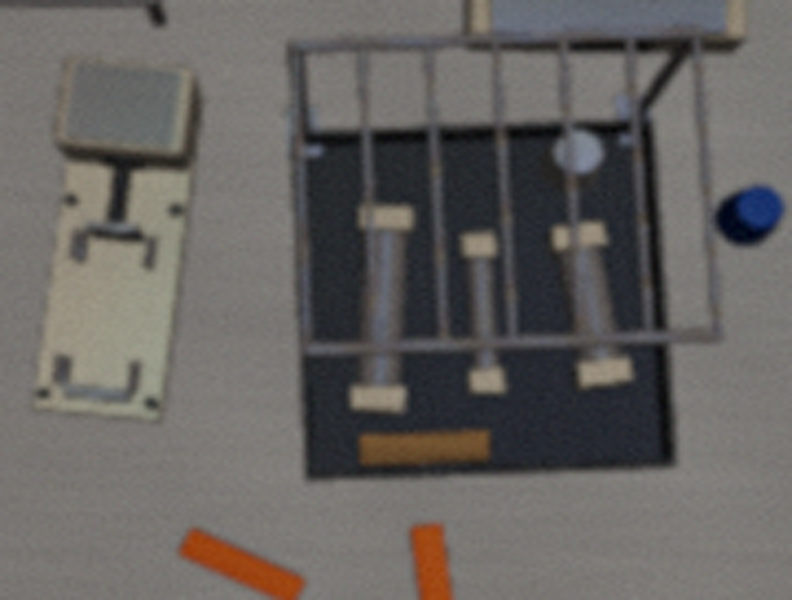

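```bash
python3 - <<'E'
from h import *
s=env.state(); p=s["eef_pos"]; a=np.arctan2(p[1],p[0]); d=np.array([np.cos(a),np.sin(a),0]); print(np.degrees(a), np.degrees(s["joints"][0]), np.hypot(p[0],p[1]))
im=cv2.imread("pics/grip_zoom.png")
x0,y0=180,0
for h in (200,230,265,300,330):
  for r in (-60,-30,0,30,60,90,120):
    u=proj("scene",p+[0,0,h]+r*d); q=tuple(int(v) for v in (u-[x0,y0])*5); cv2.circle(im,q,2,(255,255,0),-1)
    if h in(200,265): cv2.putText(im,str(r),q,0,.4,(0,255,255),1)
cv2.imwrite("pics/grip_zoom2.png",im)
im=env.read_camera("top")
c=cv2.resize(im[250:384,380:512,::-1],None,fx=4,fy=4)
for h in (200,265,330):
  for r in (-60,-30,0,30,60,90,120):
    u=proj("top",p+[0,0,h]+r*d); q=tuple(int(v) for v in (u-[380,250])*4); cv2.circle(c,q,2,(255,255,0),-1)
    if h==265: cv2.putText(c,str(r),q,0,.4,(0,255,255),1)
cv2.imwrite("pics/gtop.png",c)
E
```

```text
-70.98613440822969 -77.03871646373612 625.0384004753524
```

View pics/grip_zoom2.png

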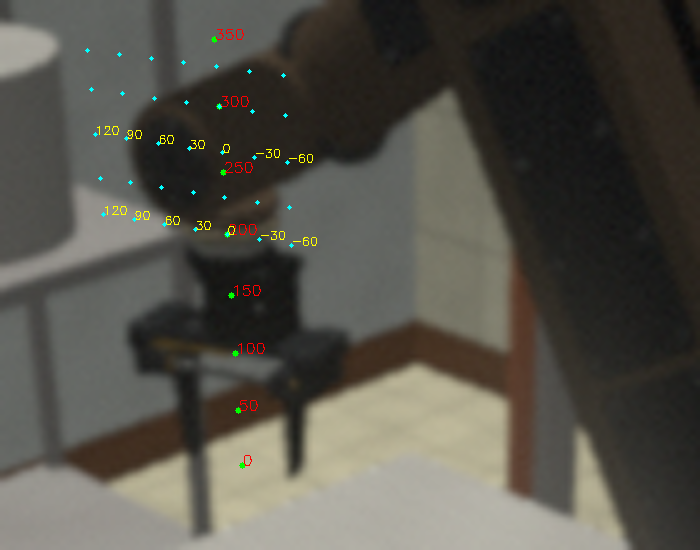

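View pics/gtop.png

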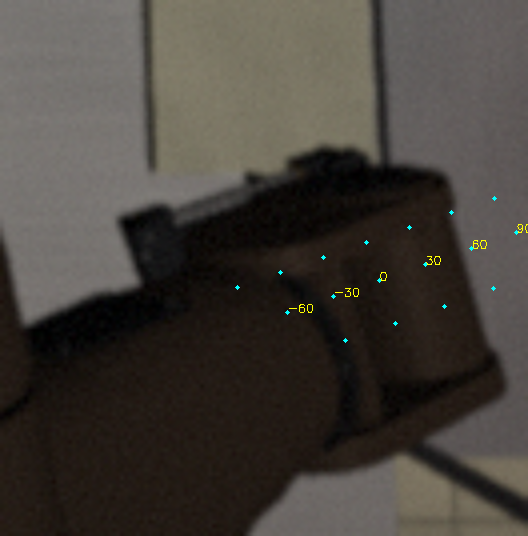

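The pictures settle two points:
- **Target:** roller at about (625,-270), with the shelf's near edge at x≈558.
- **Clearance:** the wrist head (radius about 55, starting about 205 mm above the TCP) can't go under the shelf, but the gripper body can.

I'll move in front of the shelf and look more closely with the wrist camera.

>>> {"name": "drive_tool", "arguments": {"commands": [{"dx":18,"dy":26,"yaw":-2},{"dx":18,"dy":26,"yaw":-2},{"dx":18,"dy":26,"yaw":-2},{"dx":18,"dy":26,"yaw":-2},{"dx":18,"dy":26,"yaw":-2}]}}

```text
invalid input
```

>>> {"name": "drive_tool", "arguments": {"commands": [{"dx":18,"dy":27,"yaw":-2},{"dx":18,"dy":27,"yaw":-2},{"dx":18,"dy":27,"yaw":-2},{"dx":18,"dy":27,"yaw":-1},{"dx":18,"dy":27,"yaw":-1}]}}

```text
invalid input
```

```bash
python3 - <<'E'
from h import *
s=env.state(); print(s["t"],s["eef_pos"],s["tcp_rot"],s["joints"])
snap("wrist","pics/w1.png"); cw=cal("wrist")
im=snap("scene","pics/s1.png")
for q,z in(("roller",6),("shelf_edge",265)):
  for d in env.place_of(q,"wrist")[:2]: print(q,round(d["conf"],2),d["pixel"],ray("wrist",d["pixel"],z,cw))
p=s["eef_pos"]; a=s["joints"][0]; d=np.array([np.cos(a),np.sin(a),0]); n=np.array([-d[1],d[0],0])
u=proj("scene",p+[0,0,200]).astype(int); x0,y0=max(u[0]-70,0),max(u[1]-60,0)
c=cv2.resize(im[y0:y0+120,x0:x0+150,::-1],None,fx=5,fy=5,interpolation=cv2.INTER_CUBIC)
for h in (200,265,330):
  for r in (-60,-30,0,30,60,90): 
    for l,col in((0,(255,255,0)),(60,(0,0,255))):
      q=tuple(int(v) for v in (proj("scene",p+[0,0,h]+r*d+l*n)-[x0,y0])*5); cv2.circle(c,q,2,col,-1); 
      if h==200:cv2.putText(c,str(r),q,0,.4,col,1)
cv2.imwrite("pics/s1z.png",c)
E
```

```text
3.1 [ 203.61468682 -590.92194977  214.67740805] [ 3.14146559e+00 -1.03994499e-05  3.31783271e-01] [-1.34460967e+00  4.90871877e-01  1.55890294e+00  2.67449687e-05
  1.09169258e+00 -1.05608945e-01]
```

View pics/w1.png

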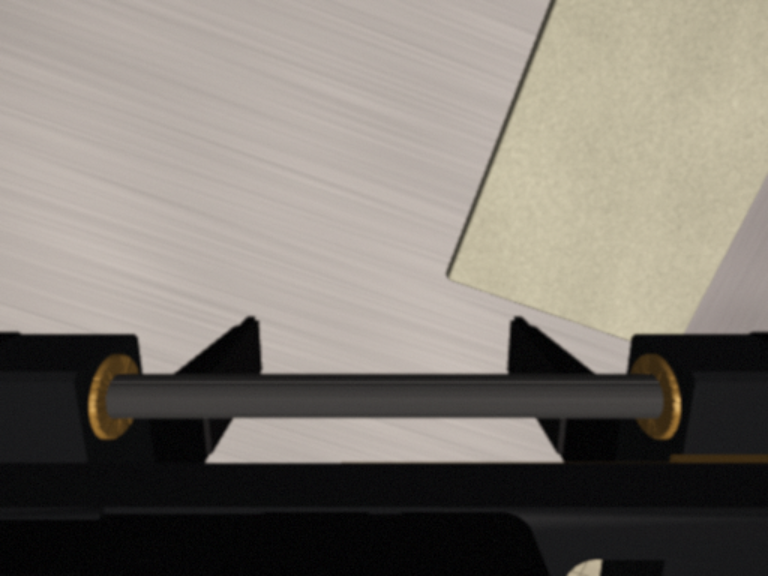

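View pics/s1z.png

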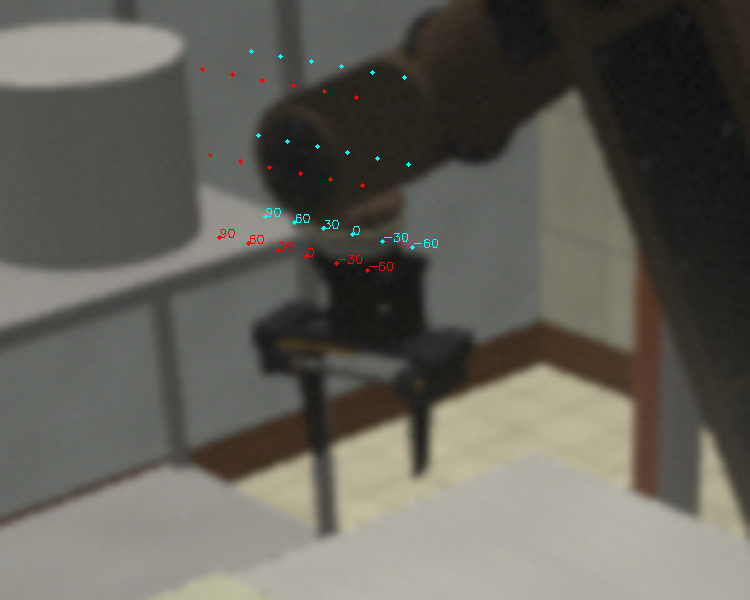

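View pics/s1.png

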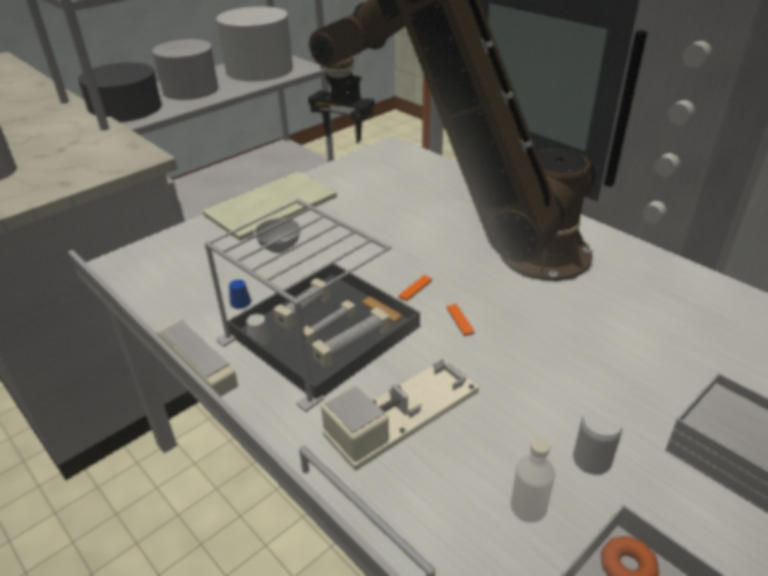

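The moves were refused and the arm is still at the start, with the pictures unchanged. Each row probably needs all four numbers.

>>> {"name": "drive_tool", "arguments": {"commands": [{"dx":18,"dy":26,"dz":0,"yaw":-2},{"dx":18,"dy":26,"dz":0,"yaw":-2},{"dx":18,"dy":26,"dz":0,"yaw":-2},{"dx":18,"dy":26,"dz":0,"yaw":-2},{"dx":18,"dy":26,"dz":0,"yaw":-2}]}}

```text
t: 3.72
eef_pos: [294.2, -459.7, 214.7]
tcp_rot: [3.141, -0.0, 0.155]
ft_force: [0.2, -0.8, -0.6]
opening: 0.999
```

>>> {"name": "drive_tool", "arguments": {"commands": [{"dx":16,"dy":29,"dz":0,"yaw":-2},{"dx":16,"dy":29,"dz":0,"yaw":-2},{"dx":16,"dy":29,"dz":0,"yaw":-2},{"dx":16,"dy":29,"dz":0,"yaw":-1},{"dx":16,"dy":29,"dz":0,"yaw":-2}]}}

```text
t: 4.13
eef_pos: [374.1, -314.5, 214.8]
tcp_rot: [3.141, -0.0, -0.001]
ft_force: [0.0, -0.8, -0.5]
opening: 1.003
```

>>> {"name": "drive_tool", "arguments": {"commands": [{"dx":16,"dy":15,"dz":0,"yaw":0},{"dx":16,"dy":15,"dz":0,"yaw":0},{"dx":16,"dy":15,"dz":0,"yaw":0}]}}

```text
t: 4.38
eef_pos: [422.4, -269.9, 215.0]
tcp_rot: [3.141, -0.0, 0.001]
ft_force: [0.6, -0.2, 0.9]
opening: 0.998
```

```bash
python3 - <<'E'
from h import *
s=env.state(); print(s["t"],s["eef_pos"],s["tcp_rot"],s["joints"])
snap("wrist","pics/w2.png"); cw=cal("wrist")
im=snap("scene","pics/s2.png")
for q,z in(("roller",6),("shelf_edge",265)):
  for d in env.place_of(q,"wrist")[:2]: print(q,round(d["conf"],2),d["pixel"],ray("wrist",d["pixel"],z,cw))
p=s["eef_pos"]; a=s["joints"][0]; d=np.array([np.cos(a),np.sin(a),0]); n=np.array([-d[1],d[0],0])
u=proj("scene",p+[0,0,200]).astype(int); x0,y0=max(u[0]-70,0),max(u[1]-60,0)
c=cv2.resize(im[y0:y0+120,x0:x0+150,::-1],None,fx=5,fy=5,interpolation=cv2.INTER_CUBIC)
for h in (200,265,330):
  for r in (-60,-30,0,30,60,90): 
    for l,col in((0,(255,255,0)),(60,(0,0,255))):
      q=tuple(int(v) for v in (proj("scene",p+[0,0,h]+r*d+l*n)-[x0,y0])*5); cv2.circle(c,q,2,col,-1); 
      if h==200:cv2.putText(c,str(r),q,0,.4,col,1)
cv2.imwrite("pics/s2z.png",c)
E
```

```text
4.3833 [ 422.41490337 -269.87034923  214.96762429] [ 3.14109728e+00 -4.58213544e-04  5.65700804e-04] [-7.00318927e-01  3.15261749e-01  1.85587167e+00 -1.00760601e-04
  9.69789575e-01  8.69968762e-01]
```

View pics/w2.png

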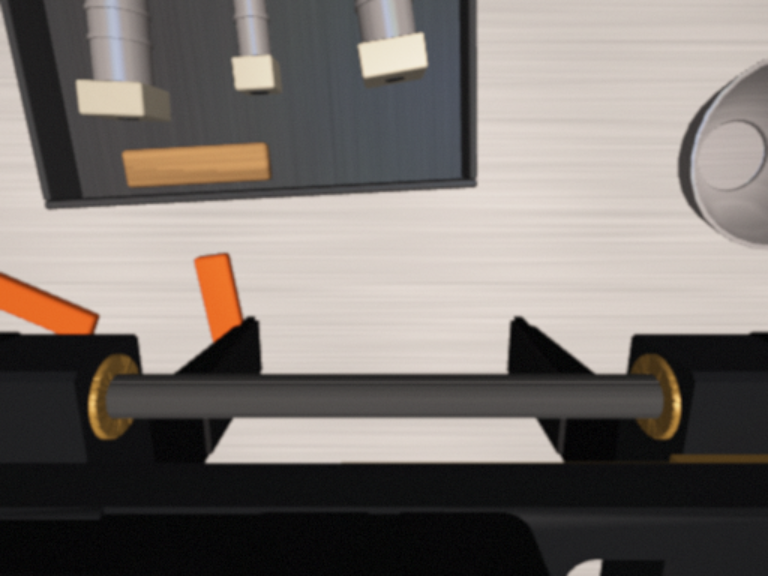

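View pics/s2z.png

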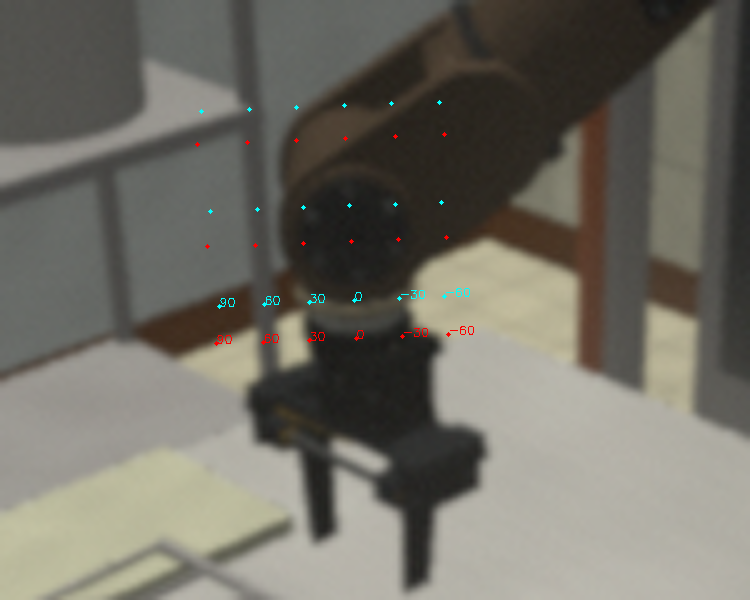

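View pics/s2.png

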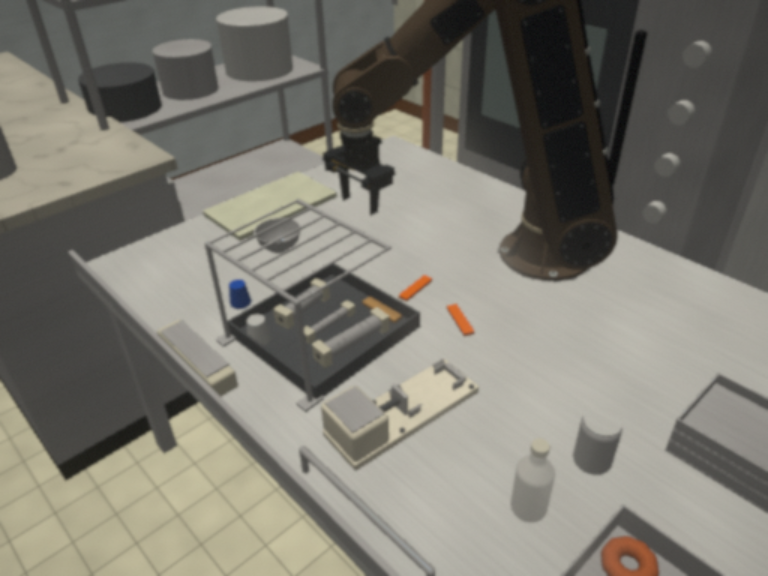

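The wrist picture shows the target's near block at about (395,57), clear of the wooden bar and the tray walls. The scene close-up shows the wrist head is a sideways cylinder, about 42 mm in radius and ±60 mm long. Pointing straight down at this arm angle it would hit the shelf edge well before the fingers reach the roller.

I'll check how the arm behaves at its reach limit. If it tilts the tool there, I could reach in beneath the shelf.

>>> {"name": "drive_tool", "arguments": {"commands": [{"dx":4,"dy":-40,"dz":0,"yaw":0},{"dx":4,"dy":-40,"dz":0,"yaw":0},{"dx":4,"dy":-40,"dz":0,"yaw":0},{"dx":4,"dy":-40,"dz":0,"yaw":0},{"dx":4,"dy":-40,"dz":0,"yaw":0}]}}

```text
t: 5.0
eef_pos: [440.3, -473.7, 214.7]
tcp_rot: [3.141, 0.0, -0.001]
ft_force: [1.3, 0.6, 0.6]
opening: 1.001
```

>>> {"name": "drive_tool", "arguments": {"commands": [{"dx":15,"dy":-38,"dz":0,"yaw":0},{"dx":15,"dy":-38,"dz":0,"yaw":0},{"dx":15,"dy":-38,"dz":0,"yaw":0},{"dx":15,"dy":-38,"dz":0,"yaw":0},{"dx":15,"dy":-38,"dz":0,"yaw":0}]}}

```text
t: 5.42
eef_pos: [515.2, -663.6, 214.6]
tcp_rot: [3.142, 0.0, -0.001]
ft_force: [0.2, -0.4, 0.3]
opening: 1.0
```

>>> {"name": "drive_tool", "arguments": {"commands": [{"dx":30,"dy":-28,"dz":0,"yaw":0},{"dx":30,"dy":-28,"dz":0,"yaw":0},{"dx":30,"dy":-28,"dz":0,"yaw":0},{"dx":30,"dy":-28,"dz":0,"yaw":0},{"dx":30,"dy":-28,"dz":0,"yaw":0}]}}

```text
t: 5.83
eef_pos: [607.1, -747.3, 209.8]
tcp_rot: [3.126, -0.012, -0.002]
ft_force: [0.9, -1.0, 1.5]
opening: 0.999
```

```bash
python3 - <<'E'
from h import *
s=env.state(); print(s["t"],s["eef_pos"],np.hypot(*s["eef_pos"][:2]),s["tcp_rot"],s["joints"])
E
```

```text
5.8333 [ 607.06852462 -747.30670608  209.75908927] 962.8081358856999 [ 3.12634153e+00 -1.18795677e-02 -1.74238169e-03] [-9.57328534e-01  1.21387677e+00  5.79834376e-02  9.34887388e-04
  1.85042164e+00  6.15567467e-01]
```

At the limit the tool starts to tilt: roll has gone to 3.126 and z is sinking. So the out-of-reach solution trades some orientation away. I'll push further out and see whether the tilt grows and stays.

>>> {"name": "drive_tool", "arguments": {"commands": [{"dx":24,"dy":-30,"dz":0,"yaw":0},{"dx":24,"dy":-30,"dz":0,"yaw":0},{"dx":24,"dy":-30,"dz":0,"yaw":0},{"dx":24,"dy":-30,"dz":0,"yaw":0},{"dx":24,"dy":-30,"dz":0,"yaw":0}]}}

```text
t: 6.25
eef_pos: [632.8, -780.7, 168.6]
tcp_rot: [3.04, -0.082, 0.003]
ft_force: [0.2, -0.3, -0.7]
opening: 0.998
```

```bash
python3 - <<'E'
from h import *
s=env.state(); print(s["t"],s["eef_pos"],np.hypot(*s["eef_pos"][:2]),s["tcp_rot"],s["joints"])
E
```

```text
6.25 [ 632.76703591 -780.74784298  168.59080239] 1004.9683159443956 [ 3.04037471 -0.08155343  0.00307942] [-0.9576433   1.26269679  0.04929562  0.00860608  1.69997735  0.61586931]
```

>>> {"name": "drive_tool", "arguments": {"commands": [{"dx":-20,"dy":24,"dz":20,"yaw":0},{"dx":-20,"dy":24,"dz":20,"yaw":0}]}}

```text
t: 6.42
eef_pos: [611.1, -755.5, 185.0]
tcp_rot: [3.048, -0.076, 0.002]
ft_force: [1.5, -1.6, 0.6]
opening: 0.999
```

```bash
python3 - <<'E'
from h import *
s=env.state(); print(s["t"],s["eef_pos"],np.hypot(*s["eef_pos"][:2]),s["tcp_rot"],s["joints"])
E
```

```text
6.4167 [ 611.14950105 -755.45606507  184.97456276] 971.708587433026 [ 3.04815341e+00 -7.61216146e-02  2.38027860e-03] [-0.96097474  1.10214307  0.38081348  0.00892173  1.53851503  0.61125024]
```

The tilt persists when I come back in, and `yaw` turns it about the world's z. So I can build up about 33° of tilt at the reach limit, with the jaws square to the arm plane, and then yaw it round to point along +x. First I turn the jaws and rise a little.

>>> {"name": "drive_tool", "arguments": {"commands": [{"dx":0,"dy":0,"dz":20,"yaw":-7.1},{"dx":0,"dy":0,"dz":20,"yaw":-7.1},{"dx":0,"dy":0,"dz":20,"yaw":-7.1},{"dx":0,"dy":0,"dz":20,"yaw":-7.1},{"dx":0,"dy":0,"dz":20,"yaw":-7.1}]}}

```text
t: 6.83
eef_pos: [603.8, -746.5, 284.9]
tcp_rot: [3.043, -0.078, -0.622]
ft_force: [0.5, -0.5, -2.0]
opening: 1.004
```

>>> {"name": "drive_tool", "arguments": {"commands": [{"dx":0,"dy":0,"dz":20,"yaw":-7.1},{"dx":0,"dy":0,"dz":20,"yaw":-7.1},{"dx":0,"dy":0,"dz":20,"yaw":-7.1},{"dx":0,"dy":0,"dz":20,"yaw":-7.1}]}}

```text
t: 7.17
eef_pos: [582.1, -721.3, 355.6]
tcp_rot: [3.041, -0.115, -1.115]
ft_force: [-0.5, -0.3, 0.7]
opening: 1.002
```

```bash
cat >> h.py <<'E'
from scipy.spatial.transform import Rotation as Ro
def st():
    s=env.state(); R=Ro.from_euler("xyz",s["tcp_rot"]).as_matrix(); z=R[:,2]; y=R[:,1]
    print("t",s["t"],"p",np.round(s["eef_pos"],1),"tilt",np.round(np.degrees(np.arccos(-z[2])),1),"az",np.round(np.degrees(np.arctan2(z[1],z[0])),1),"jawaxis az",np.round(np.degrees(np.arctan2(y[1],y[0])),1),"jaw elev",np.round(np.degrees(np.arcsin(y[2])),1),"j",np.round(s["joints"],2),"open",round(s["opening"],3),"F",np.round(s["ft_force"],1))
    return s
E
python3 -c "
from h import *
st()"
```

```text
t 7.1667 p [ 582.1 -721.3  355.6] tilt 8.7 az -105.1 jawaxis az -154.5 jaw elev 5.7 j [-0.93  1.06  0.05 -0.13  1.93  1.71] open 1.002 F [-0.5 -0.3  0.7]
```

>>> {"name": "drive_tool", "arguments": {"commands": [{"dx":24,"dy":-32,"dz":10,"yaw":0},{"dx":24,"dy":-32,"dz":10,"yaw":0},{"dx":24,"dy":-32,"dz":10,"yaw":0},{"dx":24,"dy":-32,"dz":10,"yaw":0},{"dx":24,"dy":-32,"dz":10,"yaw":0}]}}

```text
t: 7.58
eef_pos: [600.6, -763.7, 333.5]
tcp_rot: [3.063, -0.23, -1.098]
ft_force: [0.2, 0.6, 0.2]
opening: 1.001
```

```bash
python3 -c "
from h import *
st()"
```

```text
t 7.5833 p [ 600.6 -763.7  333.5] tilt 13.9 az -81.9 jawaxis az -154.0 jaw elev 4.4 j [-0.94  1.09  0.05 -0.12  1.78  1.7 ] open 1.001 F [0.2 0.6 0.2]
```

Working: tilt is 13.9° and the jaw axis is levelling out. Continuing.

>>> {"name": "drive_tool", "arguments": {"commands": [{"dx":24,"dy":-32,"dz":10,"yaw":0},{"dx":24,"dy":-32,"dz":10,"yaw":0},{"dx":24,"dy":-32,"dz":10,"yaw":0},{"dx":24,"dy":-32,"dz":10,"yaw":0},{"dx":24,"dy":-32,"dz":10,"yaw":0}]}}

```text
t: 8.0
eef_pos: [619.2, -803.0, 317.4]
tcp_rot: [3.084, -0.349, -1.09]
ft_force: [0.3, 1.2, -0.8]
opening: 0.999
```

>>> {"name": "drive_tool", "arguments": {"commands": [{"dx":24,"dy":-32,"dz":12,"yaw":0},{"dx":24,"dy":-32,"dz":12,"yaw":0},{"dx":24,"dy":-32,"dz":12,"yaw":0},{"dx":24,"dy":-32,"dz":12,"yaw":0},{"dx":24,"dy":-32,"dz":12,"yaw":0}]}}

```text
t: 8.42
eef_pos: [636.2, -837.6, 313.9]
tcp_rot: [3.105, -0.47, -1.084]
ft_force: [-0.4, -0.3, -0.6]
opening: 0.999
```

```bash
python3 -c "
from h import *
st()"
```

```text
t 8.4167 p [ 636.2 -837.6  313.9] tilt 27.0 az -66.7 jawaxis az -153.1 jaw elev 1.9 j [-0.96  1.14  0.05 -0.09  1.49  1.69] open 0.999 F [-0.4 -0.3 -0.6]
```

>>> {"name": "drive_tool", "arguments": {"commands": [{"dx":24,"dy":-32,"dz":12,"yaw":0},{"dx":24,"dy":-32,"dz":12,"yaw":0},{"dx":24,"dy":-32,"dz":12,"yaw":0},{"dx":24,"dy":-32,"dz":12,"yaw":0},{"dx":24,"dy":-32,"dz":12,"yaw":0}]}}

```text
t: 8.83
eef_pos: [652.9, -869.5, 313.1]
tcp_rot: [3.125, -0.59, -1.08]
ft_force: [0.7, 0.5, -0.2]
opening: 1.002
```

```bash
python3 -c "
from h import *
st()"
```

```text
t 8.8333 p [ 652.9 -869.5  313.1] tilt 33.8 az -63.6 jawaxis az -152.4 jaw elev 0.8 j [-0.97  1.16  0.05 -0.08  1.35  1.68] open 1.002 F [ 0.7  0.5 -0.2]
```

Tilt is 33.8° with the jaw axis level to 0.8°. Going back to the front of the shelf while yawing the tilt round to +x.

>>> {"name": "drive_tool", "arguments": {"commands": [{"dx":-12,"dy":31,"dz":-4,"yaw":3.5},{"dx":-12,"dy":31,"dz":-4,"yaw":3.5},{"dx":-12,"dy":31,"dz":-4,"yaw":3.5},{"dx":-12,"dy":31,"dz":-4,"yaw":3.5},{"dx":-12,"dy":31,"dz":-4,"yaw":3.5}]}}

```text
t: 9.25
eef_pos: [614.2, -763.4, 300.8]
tcp_rot: [3.123, -0.589, -0.855]
ft_force: [1.9, -1.0, 0.7]
opening: 0.993
```

>>> {"name": "drive_tool", "arguments": {"commands": [{"dx":-12,"dy":31,"dz":-4,"yaw":3.5},{"dx":-12,"dy":31,"dz":-4,"yaw":3.5},{"dx":-12,"dy":31,"dz":-4,"yaw":3.5},{"dx":-12,"dy":31,"dz":-4,"yaw":3.5},{"dx":-12,"dy":31,"dz":-4,"yaw":3.5}]}}

```text
t: 9.67
eef_pos: [554.3, -608.0, 281.3]
tcp_rot: [3.121, -0.589, -0.548]
ft_force: [0.1, -1.2, -0.5]
opening: 0.998
```

```bash
python3 -c "
from h import *
st()"
```

```text
t 9.6667 p [ 554.3 -608.   281.3] tilt 33.8 az -33.5 jawaxis az -122.1 jaw elev 1.0 j [-0.98  0.55  1.39  0.35  0.68  0.92] open 0.998 F [ 0.1 -1.2 -0.5]
```

>>> {"name": "drive_tool", "arguments": {"commands": [{"dx":-15,"dy":33,"dz":-2,"yaw":3.4},{"dx":-15,"dy":33,"dz":-2,"yaw":3.4},{"dx":-15,"dy":33,"dz":-2,"yaw":3.4},{"dx":-15,"dy":33,"dz":-2,"yaw":3.4},{"dx":-15,"dy":33,"dz":-2,"yaw":3.4}]}}

```text
t: 10.08
eef_pos: [479.5, -442.9, 271.0]
tcp_rot: [3.121, -0.588, -0.251]
ft_force: [0.1, -1.0, 0.0]
opening: 0.999
```

>>> {"name": "drive_tool", "arguments": {"commands": [{"dx":-10,"dy":33,"dz":-6,"yaw":3.4},{"dx":-10,"dy":33,"dz":-6,"yaw":3.4},{"dx":-10,"dy":33,"dz":-6,"yaw":3.4},{"dx":-10,"dy":33,"dz":-6,"yaw":3.4},{"dx":-10,"dy":33,"dz":-6,"yaw":3.0}]}}

```text
t: 10.5
eef_pos: [430.0, -278.1, 240.7]
tcp_rot: [3.12, -0.587, 0.039]
ft_force: [0.1, -0.4, 0.2]
opening: 1.001
```

```bash
python3 - <<'E'
from h import *
s=st()
snap("wrist","pics/w3.png"); cw=cal("wrist")
for q,z in(("roller",6),("shelf_edge",265)):
  for d in env.place_of(q,"wrist")[:2]: print(q,round(d["conf"],2),d["pixel"],ray("wrist",d["pixel"],z,cw))
for d in env.trace("roller","wrist")[:3]:
  m=d["pixels"].astype(np.uint8); ys,xs=np.nonzero(m); print("trace",round(d["conf"],2),m.sum(),xs.min(),xs.max(),ys.min(),ys.max(),np.round(cv2.minAreaRect(np.c_[xs,ys].astype(np.float32))[0]))
snap("scene","pics/s3.png")
E
```

```text
t 10.5 p [ 430.  -278.1  240.7] tilt 33.7 az -0.0 jawaxis az -88.5 jaw elev 1.0 j [-0.95  0.19  2.11  0.84  0.65 -0.05] open 1.001 F [ 0.1 -0.4  0.2]
roller 0.96 [248.9, 135.4] [ 619.74439442 -258.979358      6.        ]
shelf_edge 0.67 [100.3, 16.7] [ 557.99457739 -167.52595737  265.        ]
trace 0.58 3233 226 271 74 182 [249. 127.]
```

View pics/w3.png

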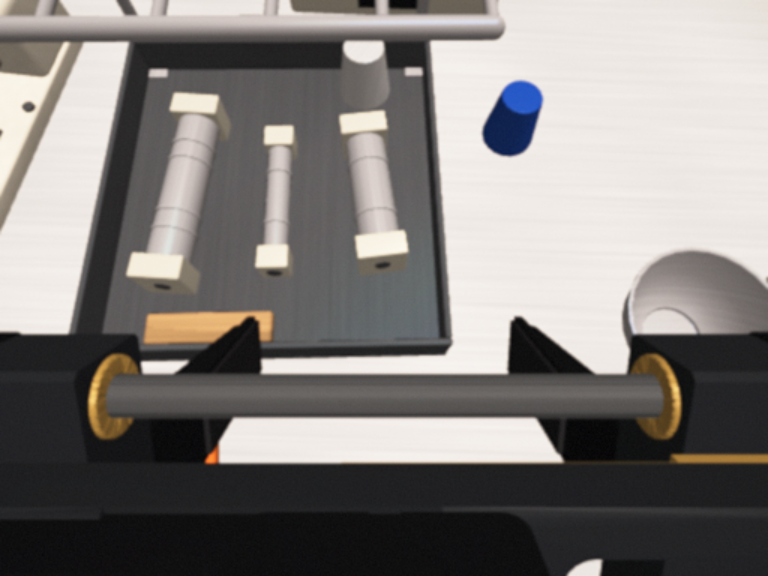

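View pics/s3.png

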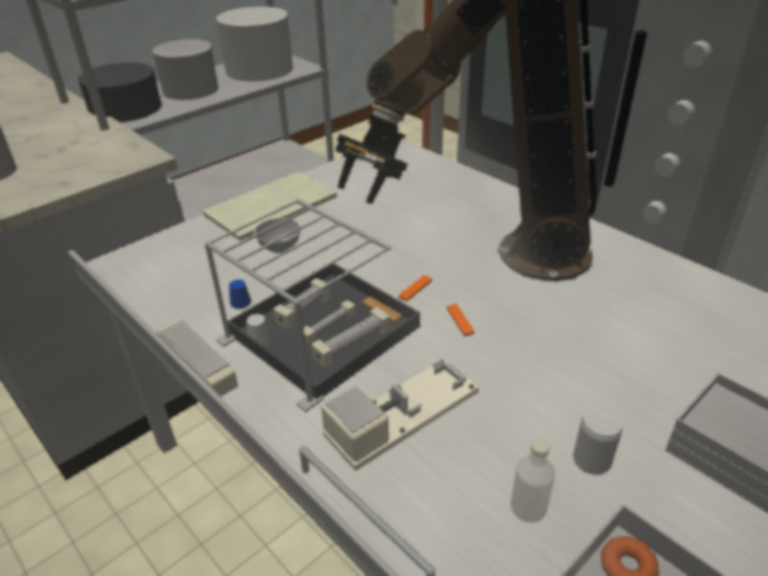

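The wrist camera now sees under the shelf. The target lies with its near block at about (382,247) and far block at about (363,124). The mould is clear beyond it and the wooden bar is clear to the left. I'll fit the roller's pose to the picture.

```bash
cat >> h.py <<'E'
from scipy.optimize import minimize
def parts(x,y,yaw,z0=6):
    c,s=np.cos(yaw),np.sin(yaw); out=[]
    def T(P): P=np.array(P,float); return np.c_[x+c*P[:,0]-s*P[:,1], y+s*P[:,0]+c*P[:,1], z0+P[:,2]]
    for a,b in((-75,-53),(53,75)): out.append(T([(i,j,k) for i in(a,b) for j in(-22,22) for k in(0,44)]))
    t=np.linspace(0,2*np.pi,24)
    out.append(T([(i,19*np.cos(u),22+19*np.sin(u)) for i in(-53,53) for u in t])); return out
def mask(v,c,z0=6,S=4):
    m=np.zeros((384*S,512*S),np.uint8)
    for P in parts(*v,z0):
        q=np.array([proj(None,p,c) for p in P]); h=cv2.convexHull(((q+.5)*S).astype(np.float32)).astype(np.int32); cv2.fillConvexPoly(m,h,1)
    return cv2.resize(m.astype(np.float32),(512,384),interpolation=cv2.INTER_AREA)
E
python3 - <<'E'
from h import *
env.read_camera("wrist"); im=env.read_camera("wrist"); cw=cal("wrist")
d=env.trace("roller","wrist")[0]; M=d["pixels"].astype(np.float32); print(d["conf"],d["pixel"])
def f(v):
    m=mask((v[0],v[1],np.radians(v[2])),cw); return 1-np.minimum(m,M).sum()/np.maximum(m,M).sum()
best=None
for x in(615,625):
  for yaw in(-4,2,8):
    r=minimize(f,[x,-265,yaw],method="Nelder-Mead",options=dict(initial_simplex=[[x,-265,yaw],[x+8,-265,yaw],[x,-257,yaw],[x,-265,yaw+4]],maxiter=80))
    if best is None or r.fun<best.fun: best=r
print(best.x,best.fun); v=best.x
S=5;x0,y0=190,50
c=cv2.resize(im[y0:y0+150,x0:x0+130,::-1],None,fx=S,fy=S,interpolation=cv2.INTER_CUBIC)[:600]
for P in parts(v[0],v[1],np.radians(v[2])):
    q=np.array([proj(None,p,cw) for p in P]); h=cv2.convexHull(((q-[x0,y0]+.5)*S).astype(np.float32)).astype(np.int32); cv2.polylines(c,[h],True,(0,0,255),1)
cv2.imwrite("pics/fit.png",c); st()
E
```

```text
0.61 [247.9, 131.2]
[ 623.94710165 -263.42066065    9.51952162] 0.029095470905303955
t 10.9 p [ 431.7 -279.8  240.7] tilt 33.6 az 0.1 jawaxis az -88.6 jaw elev 0.9 j [-0.95  0.19  2.1   0.84  0.65 -0.04] open 0.998 F [ 0.4 -0.3  0. ]
```

View pics/fit.png

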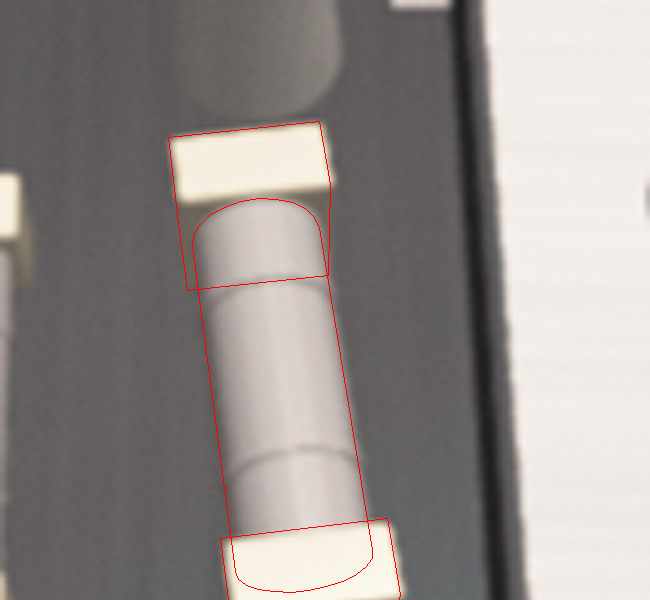

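The overlay fits the roller closely: centre (624,-263), yaw 9.5°, near end at x≈550. I'll yaw +8° to line up, narrow the jaws to about 57 mm and come down in front.

>>> {"name": "drive_tool", "arguments": {"commands": [{"dx":14,"dy":-1,"dz":-33,"yaw":1.6},{"dx":14,"dy":-1,"dz":-33,"yaw":1.6},{"dx":14,"dy":-1,"dz":-33,"yaw":1.6},{"dx":14,"dy":-1,"dz":-33,"yaw":1.6},{"dx":14,"dy":-1,"dz":-33,"yaw":1.6}], "grip": 0.6}}

```text
t: 11.32
eef_pos: [502.1, -284.4, 73.5]
tcp_rot: [3.123, -0.586, 0.176]
ft_force: [-0.1, -0.9, 2.2]
opening: 0.706
```

```bash
python3 - <<'E'
from h import *
s=st()
snap("wrist","pics/w4.png"); cw=cal("wrist"); snap("scene","pics/s4.png")
v=(623.9,-263.4,np.radians(9.5)); print([np.round(proj(None,parts(*v)[0][i],cw)) for i in range(8)])
E
```

```text
t 11.3167 p [ 502.1 -284.4   73.5] tilt 33.6 az 8.2 jawaxis az -80.5 jaw elev 0.9 j [-0.85  0.58  2.11  1.37  0.49 -0.71] open 0.706 F [-0.1 -0.9  2.2]
[array([283., 188.]), array([289., 166.]), array([229., 187.]), array([224., 166.]), array([282., 163.]), array([288., 138.]), array([230., 163.]), array([225., 137.])]
```

View pics/w4.png

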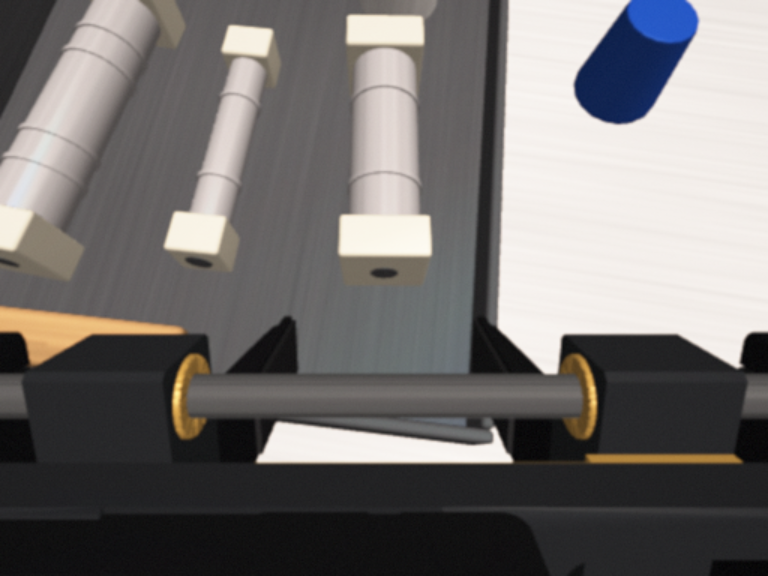

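View pics/s4.png

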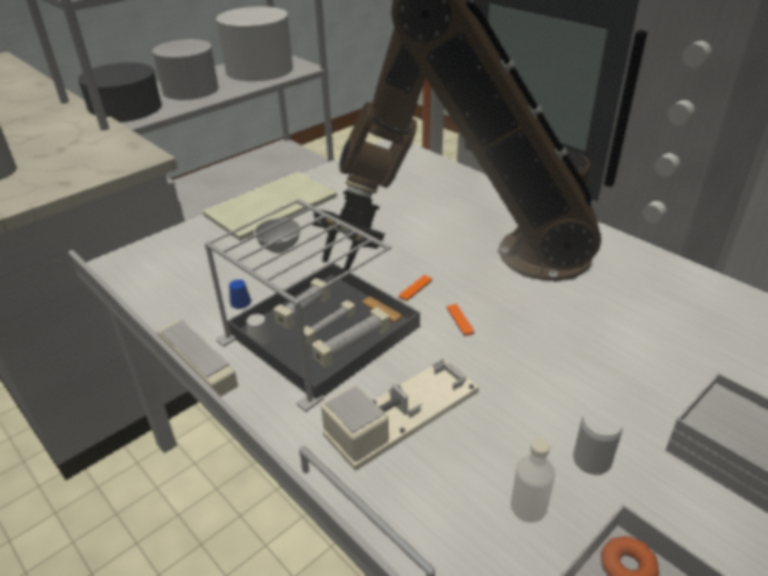

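The jaws are lined up: the roller is upright at column 385, image centre. Moving over the near block and down to straddle it.

>>> {"name": "drive_tool", "arguments": {"commands": [{"dx":29,"dy":5,"dz":0,"yaw":0},{"dx":29,"dy":5,"dz":0,"yaw":0},{"dx":0,"dy":0,"dz":0,"yaw":0}]}}

```text
t: 11.67
eef_pos: [563.0, -273.8, 77.7]
tcp_rot: [3.121, -0.589, 0.177]
ft_force: [-1.6, 0.9, -0.3]
opening: 0.601
```

```bash
python3 - <<'E'
from h import *
s=st()
snap("wrist","pics/w5.png")
E
```

```text
t 11.6667 p [ 563.  -273.8   77.7] tilt 33.8 az 8.1 jawaxis az -80.5 jaw elev 1.0 j [-0.75  0.6   2.01  1.3   0.46 -0.53] open 0.601 F [-1.6  0.9 -0.3]
```

View pics/w5.png

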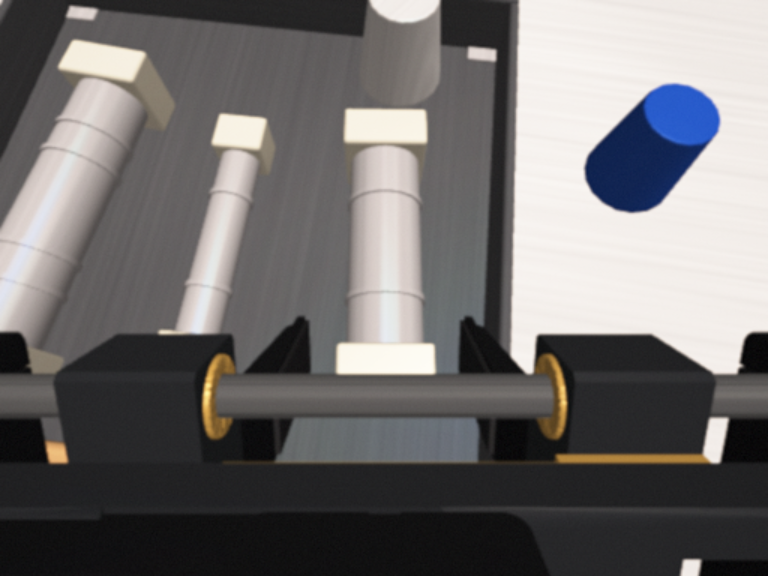

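The fingers are centred on the near block (columns 337–435 between pads at 305 and 465). Lowering.

>>> {"name": "drive_tool", "arguments": {"commands": [{"dx":0,"dy":0,"dz":-25,"yaw":0},{"dx":0,"dy":0,"dz":-25,"yaw":0},{"dx":0,"dy":0,"dz":-11,"yaw":0},{"dx":0,"dy":0,"dz":0,"yaw":0}]}}

```text
t: 12.05
eef_pos: [558.3, -273.7, 13.8]
tcp_rot: [3.126, -0.585, 0.173]
ft_force: [-1.1, 0.3, -0.2]
opening: 0.599
```

>>> {"name": "drive_tool", "arguments": {"commands": [{"dx":15,"dy":2.5,"dz":0,"yaw":0},{"dx":15,"dy":2.5,"dz":0,"yaw":0}]}}

```text
t: 12.22
eef_pos: [589.3, -269.5, 16.4]
tcp_rot: [3.123, -0.587, 0.174]
ft_force: [0.2, 0.3, -0.2]
opening: 0.601
```

```bash
python3 - <<'E'
from h import *
s=st()
snap("wrist","pics/w6.png"); im=env.read_camera("scene")
cv2.imwrite("pics/s6.png",cv2.resize(im[80:230,130:310,::-1],None,fx=4.2,fy=4,interpolation=cv2.INTER_CUBIC))
E
```

```text
t 12.2167 p [ 589.3 -269.5   16.4] tilt 33.7 az 8.1 jawaxis az -80.6 jaw elev 0.9 j [-0.71  0.73  1.98  1.54  0.43 -0.75] open 0.601 F [ 0.2  0.3 -0.2]
```

View pics/w6.png

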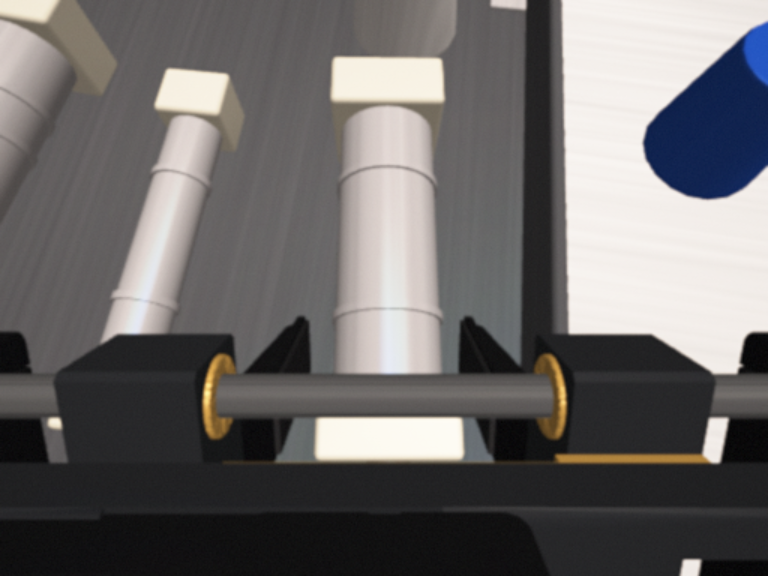

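View pics/s6.png

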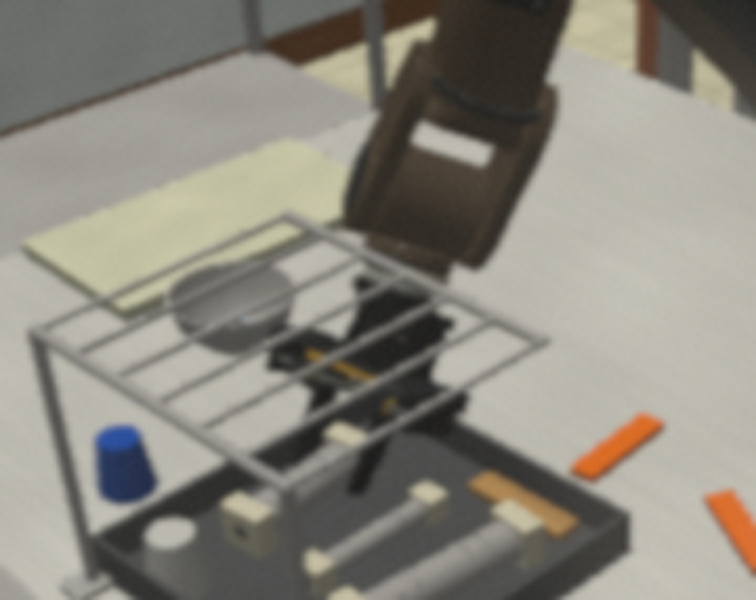

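Both views look right: the fingers straddle the roller and the neighbours are untouched. The wrist head is close to the shelf edge but still in front of it. I'll go another 30 mm along the roller and close.

>>> {"name": "drive_tool", "arguments": {"commands": [{"dx":10,"dy":1.7,"dz":0,"yaw":0},{"dx":10,"dy":1.7,"dz":0,"yaw":0}]}}

```text
t: 12.48
eef_pos: [609.0, -265.7, 16.2]
tcp_rot: [3.123, -0.587, 0.175]
ft_force: [0.5, -0.2, 0.5]
opening: 0.6
```

>>> {"name": "drive_tool", "arguments": {"commands": [{"dx":8,"dy":1.4,"dz":0,"yaw":0},{"dx":0,"dy":0,"dz":0,"yaw":0}]}}

```text
t: 12.65
eef_pos: [618.0, -264.1, 16.2]
tcp_rot: [3.122, -0.588, 0.177]
ft_force: [-0.5, 1.2, 0.8]
opening: 0.601
```

>>> {"name": "drive_tool", "arguments": {"commands": [{"dx":0,"dy":0,"dz":0,"yaw":0},{"dx":0,"dy":0,"dz":0,"yaw":0},{"dx":0,"dy":0,"dz":0,"yaw":0},{"dx":0,"dy":0,"dz":0,"yaw":0}], "grip": 0.3}}

```text
t: 12.98
eef_pos: [617.1, -264.4, 14.9]
tcp_rot: [3.123, -0.587, 0.175]
ft_force: [-4.6, -1.2, 6.1]
opening: 0.394
```

```bash
python3 - <<'E'
from h import *
s=st()
snap("wrist","pics/w7.png")
E
```

```text
t 12.9833 p [ 617.1 -264.4   14.9] tilt 33.6 az 8.1 jawaxis az -80.6 jaw elev 0.9 j [-0.67  0.75  1.93  1.49  0.41 -0.66] open 0.394 F [-4.6 -1.2  6.1]
```

View pics/w7.png

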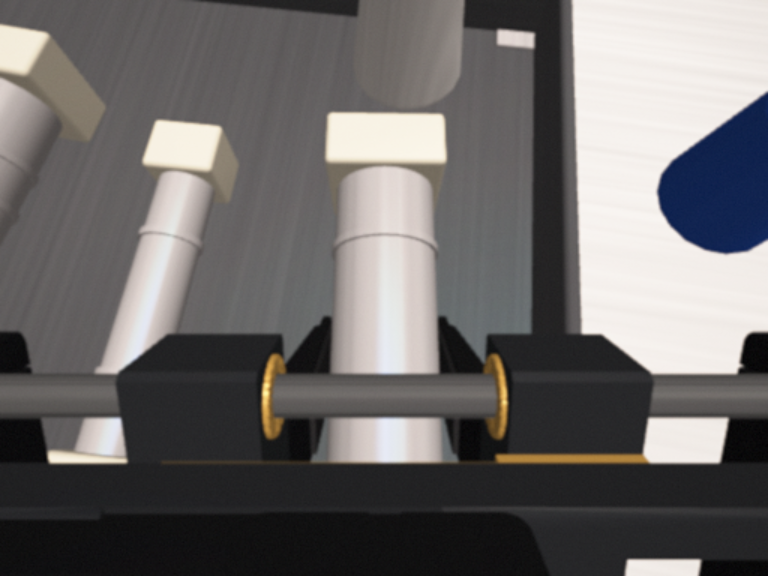

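The jaws hold at 37 mm opening, which matches the 38 mm drum. Lifting slightly, drawing back below the shelf, then raising over the wall.

>>> {"name": "drive_tool", "arguments": {"commands": [{"dx":0,"dy":0,"dz":8,"yaw":0},{"dx":0,"dy":0,"dz":8,"yaw":0},{"dx":-15,"dy":-1,"dz":2,"yaw":0},{"dx":-15,"dy":-1,"dz":2,"yaw":0},{"dx":-15,"dy":-1,"dz":4,"yaw":0}]}}

```text
t: 13.45
eef_pos: [571.4, -266.2, 37.7]
tcp_rot: [3.125, -0.585, 0.176]
ft_force: [0.0, -0.4, -3.1]
opening: 0.395
```

>>> {"name": "drive_tool", "arguments": {"commands": [{"dx":-10,"dy":0,"dz":12,"yaw":0},{"dx":-5,"dy":0,"dz":18,"yaw":0},{"dx":-5,"dy":0,"dz":18,"yaw":0},{"dx":-10,"dy":0,"dz":14,"yaw":0}]}}

```text
t: 13.78
eef_pos: [542.2, -266.6, 101.0]
tcp_rot: [3.124, -0.586, 0.176]
ft_force: [0.4, -0.1, -3.8]
opening: 0.395
```

```bash
python3 - <<'E'
from h import *
s=st()
snap("wrist","pics/w8.png"); snap("scene","pics/s8.png")
E
```

```text
t 13.7833 p [ 542.2 -266.6  101. ] tilt 33.6 az 8.3 jawaxis az -80.5 jaw elev 0.8 j [-0.77  0.54  2.04  1.24  0.48 -0.47] open 0.395 F [ 0.4 -0.1 -3.8]
```

View pics/w8.png

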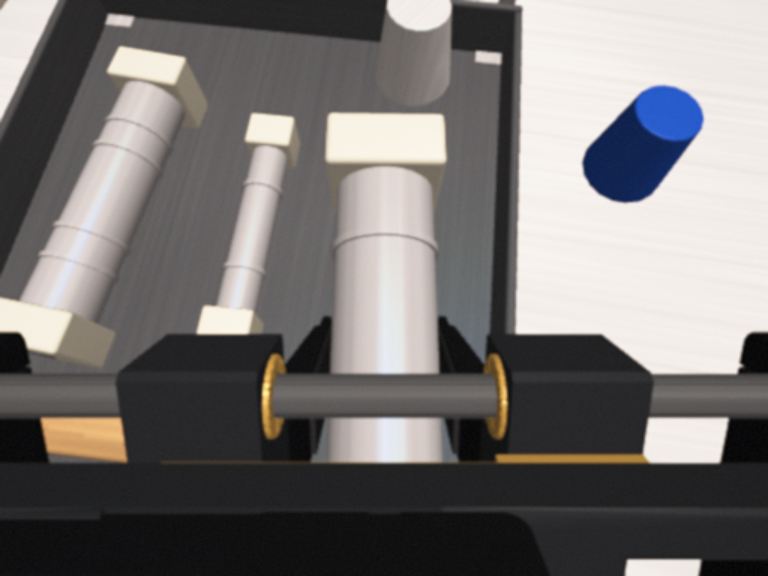

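View pics/s8.png

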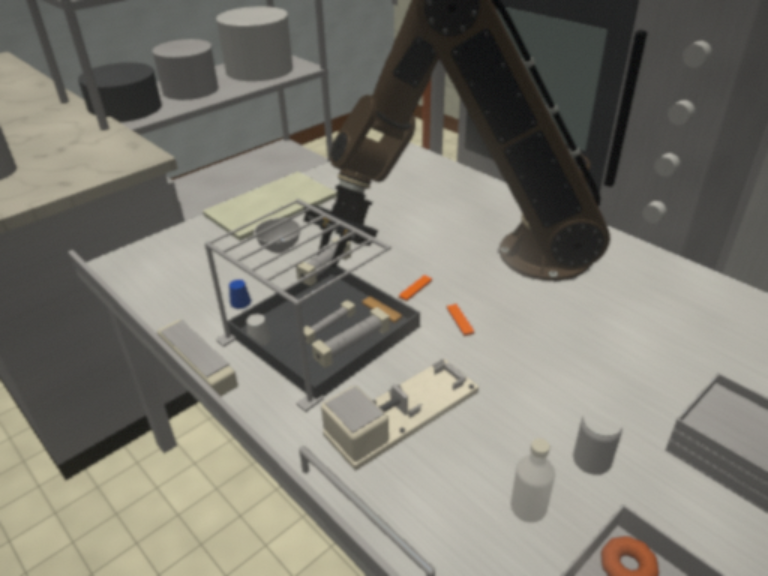

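The roller is out, hanging level (the far block sits at the same pixels as when I gripped it), and weighs about 3.8 N. I'll carry it left, low, towards the bed, watching the wrist joints because j5 gets small there.

>>> {"name": "drive_tool", "arguments": {"commands": [{"dx":-8,"dy":30,"dz":-4,"yaw":-0.8},{"dx":-8,"dy":30,"dz":-4,"yaw":-0.8},{"dx":-8,"dy":30,"dz":-4,"yaw":-0.8},{"dx":-8,"dy":30,"dz":-4,"yaw":-0.8},{"dx":-8,"dy":30,"dz":0,"yaw":-0.8}]}}

```text
t: 14.3
eef_pos: [501.8, -117.3, 82.9]
tcp_rot: [3.125, -0.583, 0.105]
ft_force: [1.7, -0.4, -4.2]
opening: 0.394
```

```bash
python3 - <<'E'
from h import *
s=st()
E
```

```text
t 14.3 p [ 501.8 -117.3   82.9] tilt 33.4 az 4.2 jawaxis az -84.5 jaw elev 0.8 j [-0.53  0.5   2.32  2.06  0.36 -1.06] open 0.394 F [ 1.7 -0.4 -4.2]
```

>>> {"name": "drive_tool", "arguments": {"commands": [{"dx":0,"dy":28,"dz":0,"yaw":-0.8},{"dx":0,"dy":28,"dz":0,"yaw":-0.8},{"dx":0,"dy":28,"dz":0,"yaw":-0.8},{"dx":0,"dy":28,"dz":0,"yaw":-0.8},{"dx":0,"dy":28,"dz":0,"yaw":-0.8}]}}

```text
t: 14.72
eef_pos: [502.2, 23.0, 83.3]
tcp_rot: [3.124, -0.583, 0.036]
ft_force: [1.8, -0.0, -4.2]
opening: 0.395
```

```bash
python3 - <<'E'
from h import *
s=st()
E
```

```text
t 14.7167 p [502.2  23.   83.3] tilt 33.4 az 0.2 jawaxis az -88.5 jaw elev 0.8 j [-0.12  0.48  2.37  2.9   0.3  -1.48] open 0.395 F [ 1.8 -0.  -4.2]
```

>>> {"name": "drive_tool", "arguments": {"commands": [{"dx":-3,"dy":25,"dz":0,"yaw":0},{"dx":-3,"dy":25,"dz":0,"yaw":0},{"dx":-3,"dy":25,"dz":0,"yaw":0},{"dx":-3,"dy":25,"dz":0,"yaw":0},{"dx":-3,"dy":24,"dz":0,"yaw":0}]}}

```text
t: 15.13
eef_pos: [487.0, 147.1, 83.3]
tcp_rot: [3.123, -0.583, 0.038]
ft_force: [0.5, -0.8, -3.9]
opening: 0.393
```

```bash
python3 - <<'E'
from h import *
s=st()
snap("wrist","pics/w9.png"); cw=cal("wrist"); im=env.read_camera("top"); 
cv2.imwrite("pics/t9.png",cv2.resize(im[100:250,150:300,::-1],None,fx=4,fy=4,interpolation=cv2.INTER_CUBIC))
for q,z in(("seat",20),("stop_face",46),("bed",0)):
  for d in env.place_of(q,"wrist")[:2]: print(q,round(d["conf"],2),d["pixel"],ray("wrist",d["pixel"],z,cw))
E
```

```text
t 15.1333 p [487.  147.1  83.3] tilt 33.4 az 0.3 jawaxis az -88.4 jaw elev 0.9 j [ 0.23  0.49  2.34  3.59  0.29 -1.84] open 0.393 F [ 0.5 -0.8 -3.9]
stop_face 0.92 [272.2, 22.8] [684.8846594  140.34494412  46.        ]
```

View pics/w9.png

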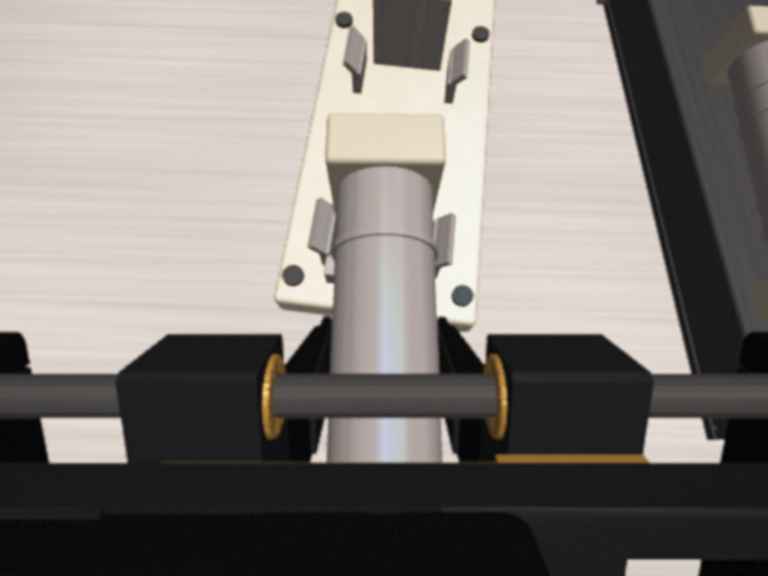

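View pics/t9.png

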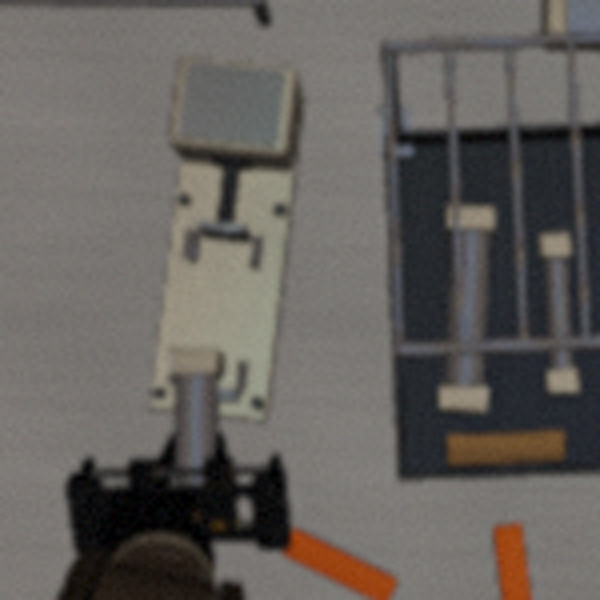

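The wrist picture shows the bed ahead with its stop and cheeks, and the roller's far block over it at (386,140). The bed runs up and slightly to the right, so it is yawed a few degrees negative. I need its pose accurately, so I'm zooming in on the edges.

```bash
python3 - <<'E'
from h import *
im=env.read_camera("wrist"); np.save("w9.npy",im); 
import pickle; cw=cal("wrist"); pickle.dump(cw,open("cw9.pkl","wb"))
x0,y0=170,0
c=cv2.resize(im[0:150,170:340,::-1],None,fx=4.6,fy=4,interpolation=cv2.INTER_CUBIC)
# model guess overlay
for i in range(0,170,10): cv2.putText(c,str(170+i),(int(i*4.6),10),0,.35,(255,0,0),1); cv2.line(c,(int(i*4.6),0),(int(i*4.6),4),(255,0,0),1)
for i in range(0,150,10): cv2.putText(c,str(i),(0,i*4+4),0,.35,(255,0,0),1)
cv2.imwrite("pics/bedz.png",c)
E
```

```text
(no output)
```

View pics/bedz.png

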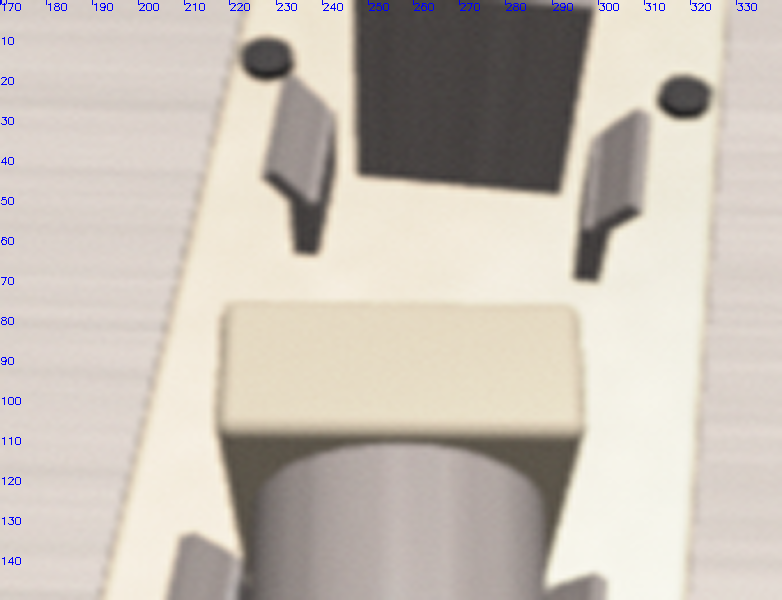

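```bash
python3 - <<'E'
from h import *
import pickle; cw=pickle.load(open("cw9.pkl","rb"))
f=lambda u,v:(170+u/4.6-.4,v/4-.4)
L=[ray(None,f(u,v),20,cw) for u,v in((105,600),(176,300),(243,20))]
R=[ray(None,f(u,v),20,cw) for u,v in((688,600),(707,300),(726,20))]
S=[ray(None,f(u,v),20,cw) for u,v in((358,175),(560,192))]
Cn=[ray(None,(u/1.5,v/1.5),20,cw) for u,v in((278,300),(475,325))]
for n,a in(("L",L),("R",R),("S",S),("C",Cn)): print(n,np.round(np.array(a)[:,:2],1).tolist())
for a in(L,R): d=a[-1]-a[0]; print("yaw",np.degrees(np.arctan2(d[1],d[0])))
d=S[0]-S[1]; print("stop yaw",np.degrees(np.arctan2(-d[0],d[1])),"w",np.linalg.norm(d))
d=Cn[0]-Cn[1]; print("near yaw",np.degrees(np.arctan2(-d[0],d[1])),"w",np.linalg.norm(d))
# held roller
s=st(); p=s["eef_pos"]; yr=np.radians(-88.4+90.0)
def hull(v,z0): return mask(v,cw,z0)
im=np.load("w9.npy")
best=None
# far block top corners in zoom
B=[f(u,v) for u,v in((226,302),(576,305),(583,430),(219,430))]
zt=p[2]-8.9+44
Q=[ray(None,b,zt,cw) for b in B]; print("blocktop",np.round(np.array(Q)[:,:2],1).tolist(), "zt",zt)
E
```

```text
L [[570.2, 201.5], [649.2, 194.3], [738.5, 186.1]]
R [[573.9, 92.0], [653.6, 84.7], [743.5, 76.3]]
S [[688.3, 158.3], [684.8, 114.9]]
C [[524.6, 202.9], [513.9, 96.4]]
yaw -5.193550294160298
yaw -5.277300569667347
stop yaw -4.624781984433415 w 43.56834014754645
near yaw -5.7229620310802956 w 106.99666641693541
t 15.4333 p [487.9 145.1  84. ] tilt 33.5 az 0.2 jawaxis az -88.5 jaw elev 0.9 j [ 0.22  0.49  2.34  3.58  0.29 -1.84] open 0.394 F [-0.4 -0.1 -3.9]
blocktop [[568.2, 169.2], [569.4, 126.3], [548.7, 125.7], [547.1, 168.6]] zt 119.13061588081875
```

Bed pose: yaw about -5.2°, seat at about (622,142.5). The base edges, stop and near corners all agree. The held roller's middle is at TCP + (6,0.6), yaw 1.5°. I'll align its yaw and centreline and lower it to just above the cheeks.

>>> {"name": "drive_tool", "arguments": {"commands": [{"dx":0,"dy":2.3,"dz":-6,"yaw":-1.7},{"dx":0,"dy":2.3,"dz":-6,"yaw":-1.7},{"dx":0,"dy":2.3,"dz":-6,"yaw":-1.7},{"dx":0,"dy":2.3,"dz":-5,"yaw":-1.6}]}}

```text
t: 15.77
eef_pos: [488.3, 153.6, 61.1]
tcp_rot: [3.123, -0.586, -0.083]
ft_force: [0.9, -0.3, -5.0]
opening: 0.392
```

>>> {"name": "drive_tool", "arguments": {"commands": [{"dx":10,"dy":-1,"dz":0,"yaw":0},{"dx":10,"dy":-1,"dz":0,"yaw":0}]}}

```text
t: 15.93
eef_pos: [508.7, 152.2, 61.3]
tcp_rot: [3.123, -0.586, -0.079]
ft_force: [0.0, 0.6, -3.7]
opening: 0.397
```

```bash
python3 - <<'E'
from h import *
s=st()
p=s["eef_pos"]; S=np.array([621.8,142.5]); a=np.radians(-5.23); u=np.array([np.cos(a),np.sin(a)]); n=np.array([-u[1],u[0]])
m=p[:2]+[5.9,-0.1]; print("mid s,l",(m-S)@u,(m-S)@n,"underside above floor",p[2]-8.9-20)
snap("wrist","pics/w10.png")
E
```

```text
t 15.9333 p [508.7 152.2  61.3] tilt 33.6 az -6.4 jawaxis az -95.1 jaw elev 0.9 j [ 0.27  0.56  2.28  3.84  0.33 -1.95] open 0.397 F [ 0.   0.6 -3.7]
mid s,l -107.62126925404223 -0.19142388309473782 underside above floor 32.38299247950747
```

View pics/w10.png

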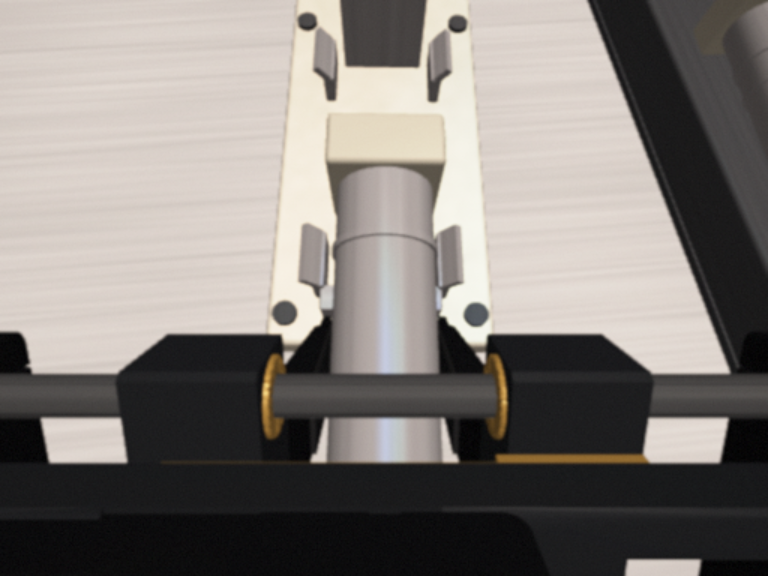

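Well centred: cheeks and bolts are symmetric about column ≈382 and the roller is at 386. Advancing to just short of the stop.

>>> {"name": "drive_tool", "arguments": {"commands": [{"dx":17,"dy":-1.6,"dz":0,"yaw":0},{"dx":17,"dy":-1.6,"dz":0,"yaw":0},{"dx":17,"dy":-1.6,"dz":0,"yaw":0},{"dx":17,"dy":-1.6,"dz":0,"yaw":0},{"dx":17,"dy":-1.6,"dz":-1,"yaw":0}]}}

```text
t: 16.4
eef_pos: [594.4, 143.5, 61.0]
tcp_rot: [3.124, -0.587, -0.081]
ft_force: [0.4, 0.8, -4.4]
opening: 0.394
```

```bash
cat >> h.py <<'E'
def rel():
    s=st(); p=s["eef_pos"]; S=np.array([621.8,142.5]); a=np.radians(-5.23); u=np.array([np.cos(a),np.sin(a)]); n=np.array([-u[1],u[0]])
    m=p[:2]+[5.9,-0.1]; print("mid s,l",np.round([(m-S)@u,(m-S)@n],1),"underside above floor",round(p[2]-8.9-20,1))
E
python3 - <<'E'
from h import *
rel()
snap("wrist","pics/w11.png"); im=env.read_camera("scene")
cv2.imwrite("pics/s11.png",cv2.resize(im[180:320,200:340,::-1],None,fx=4.2,fy=4.2,interpolation=cv2.INTER_CUBIC))
E
```

```text
t 16.4 p [594.4 143.5  61. ] tilt 33.7 az -6.4 jawaxis az -95.2 jaw elev 0.8 j [ 0.21  0.61  2.1   4.07  0.22 -2.25] open 0.394 F [ 0.4  0.8 -4.4]
mid s,l [-21.5  -1. ] underside above floor 32.1
```

View pics/w11.png

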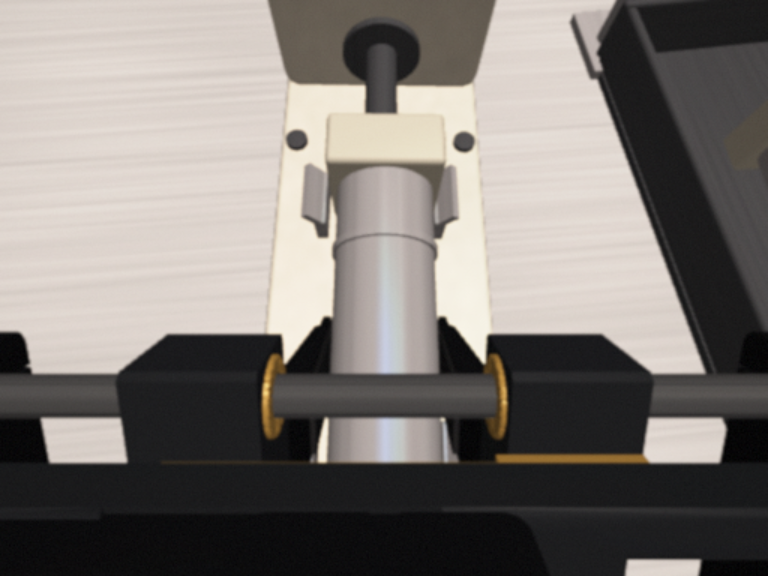

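View pics/s11.png

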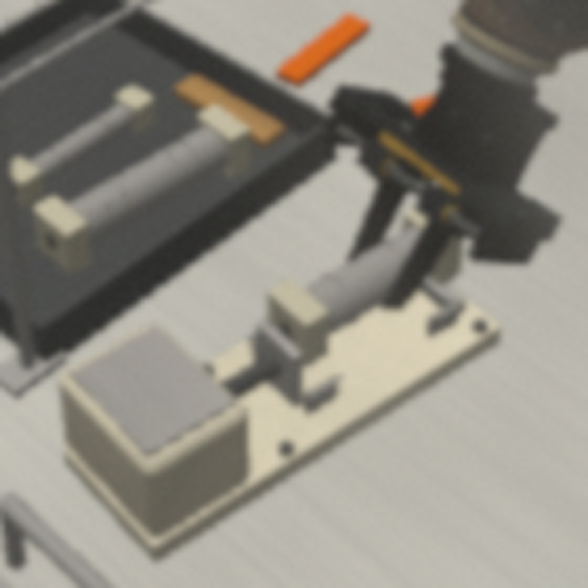

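The scene view shows the roller level, its far block just before the stop plate and the plate's upper part behind the block's lower half. I'll correct about 1 mm in y, lower a little and push.

>>> {"name": "drive_tool", "arguments": {"commands": [{"dx":5,"dy":0.5,"dz":-3,"yaw":0},{"dx":5,"dy":0.5,"dz":-3,"yaw":0},{"dx":5,"dy":-0.5,"dz":0,"yaw":0}]}}

```text
t: 16.75
eef_pos: [607.5, 145.1, 53.8]
tcp_rot: [3.124, -0.585, -0.08]
ft_force: [-5.2, -0.6, -2.4]
opening: 0.394
```

```bash
python3 - <<'E'
from h import *
rel()
E
```

```text
t 16.75 p [607.5 145.1  53.8] tilt 33.5 az -6.4 jawaxis az -95.1 jaw elev 0.9 j [ 0.2   0.63  2.07  4.1   0.21 -2.28] open 0.394 F [-5.2 -0.6 -2.4]
mid s,l [-8.6  1.7] underside above floor 24.9
```

Contact: about 5 N along x, as expected from the spring. Pushing on.

>>> {"name": "drive_tool", "arguments": {"commands": [{"dx":4,"dy":-0.8,"dz":0,"yaw":0},{"dx":4,"dy":-0.8,"dz":0,"yaw":0},{"dx":4,"dy":-0.8,"dz":0,"yaw":0},{"dx":0,"dy":0,"dz":0,"yaw":0}]}}

```text
t: 17.08
eef_pos: [619.3, 143.5, 53.9]
tcp_rot: [3.124, -0.584, -0.079]
ft_force: [-8.7, 3.3, -1.7]
opening: 0.395
```

```bash
python3 - <<'E'
from h import *
rel()
snap("wrist","pics/w12.png"); im=env.read_camera("scene")
cv2.imwrite("pics/s12.png",cv2.resize(im[190:310,220:340,::-1],None,fx=5,fy=5,interpolation=cv2.INTER_CUBIC))
E
```

```text
t 17.0833 p [619.3 143.5  53.9] tilt 33.5 az -6.3 jawaxis az -95.0 jaw elev 0.8 j [ 0.19  0.64  2.05  4.15  0.2  -2.34] open 0.395 F [-8.7  3.3 -1.7]
mid s,l [3.3 1.2] underside above floor 25.0
```

View pics/s12.png

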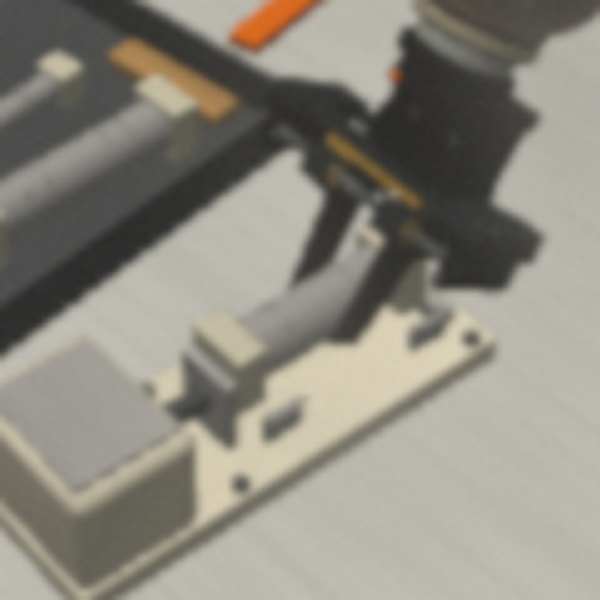

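View pics/w12.png

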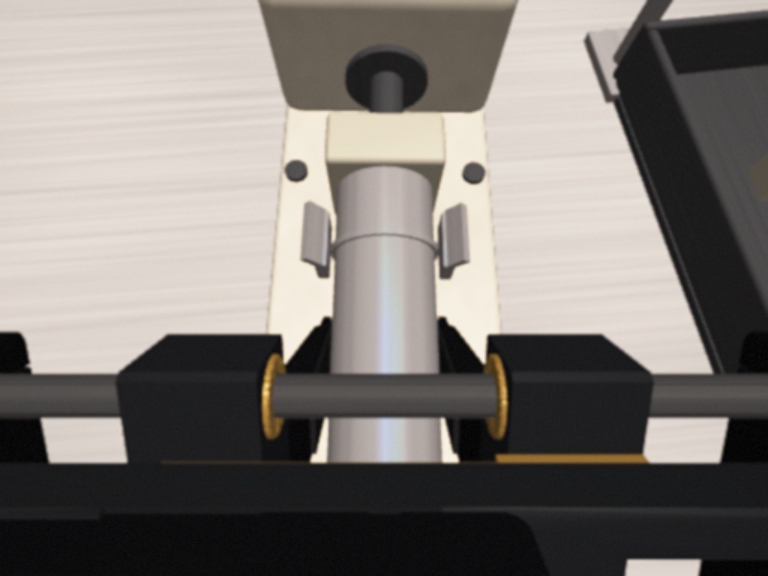

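The stop is pushed back and the roller sits centred between the cheeks (330 and 440 about 386), unmoved in the jaws. I'll push 2 mm more for lip clearance and lower.

>>> {"name": "drive_tool", "arguments": {"commands": [{"dx":2,"dy":-0.5,"dz":0,"yaw":0},{"dx":0,"dy":0,"dz":-6,"yaw":0},{"dx":0,"dy":0,"dz":-6,"yaw":0},{"dx":0,"dy":0,"dz":0,"yaw":0}]}}

```text
t: 17.52
eef_pos: [620.4, 142.8, 41.2]
tcp_rot: [3.124, -0.583, -0.079]
ft_force: [-9.2, 2.5, 1.8]
opening: 0.395
```

```bash
python3 - <<'E'
from h import *
rel()
snap("wrist","pics/w13.png")
E
```

```text
t 17.5167 p [620.4 142.8  41.2] tilt 33.4 az -6.3 jawaxis az -95.1 jaw elev 0.8 j [ 0.19  0.66  2.05  4.05  0.21 -2.24] open 0.395 F [-9.2  2.5  1.8]
mid s,l [4.5 0.6] underside above floor 12.3
```

View pics/w13.png

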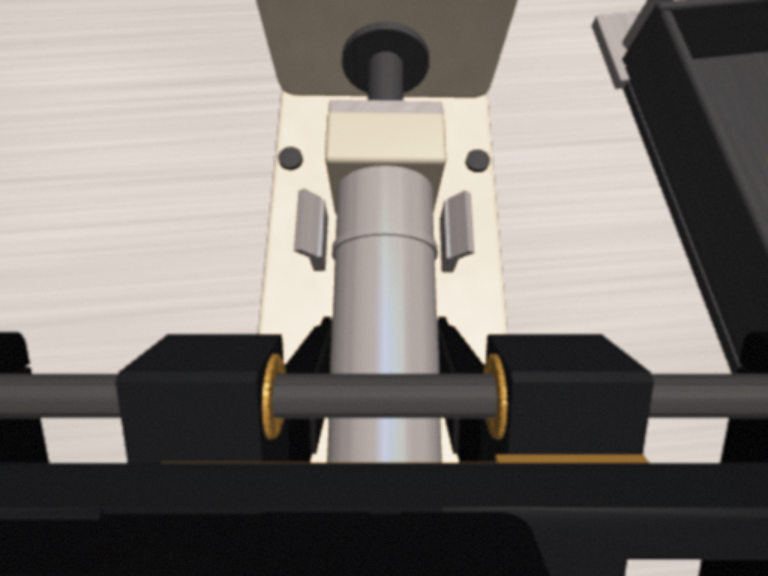

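The stop plate now shows behind the block at (386,106). The underside is below lip height with no jam. Lowering further.

>>> {"name": "drive_tool", "arguments": {"commands": [{"dx":0,"dy":0,"dz":-4,"yaw":0},{"dx":0,"dy":0,"dz":-4,"yaw":0},{"dx":0,"dy":0,"dz":0,"yaw":0}]}}

```text
t: 17.82
eef_pos: [620.5, 142.8, 33.6]
tcp_rot: [3.124, -0.584, -0.079]
ft_force: [-8.9, 1.5, 0.6]
opening: 0.398
```

>>> {"name": "drive_tool", "arguments": {"commands": [{"dx":0,"dy":0,"dz":-2.5,"yaw":0},{"dx":0,"dy":0,"dz":0,"yaw":0}]}}

```text
t: 17.98
eef_pos: [620.6, 142.8, 31.3]
tcp_rot: [3.124, -0.584, -0.079]
ft_force: [-7.8, 1.4, 0.5]
opening: 0.393
```

```bash
python3 - <<'E'
from h import *
rel()
im=env.read_camera("scene")
cv2.imwrite("pics/s14.png",cv2.resize(im[190:310,220:340,::-1],None,fx=5,fy=5,interpolation=cv2.INTER_CUBIC))
E
```

```text
t 17.9833 p [620.6 142.8  31.3] tilt 33.5 az -6.4 jawaxis az -95.1 jaw elev 0.8 j [ 0.19  0.68  2.05  3.97  0.23 -2.16] open 0.393 F [-7.8  1.4  0.5]
mid s,l [4.7 0.6] underside above floor 2.4
```

View pics/s14.png

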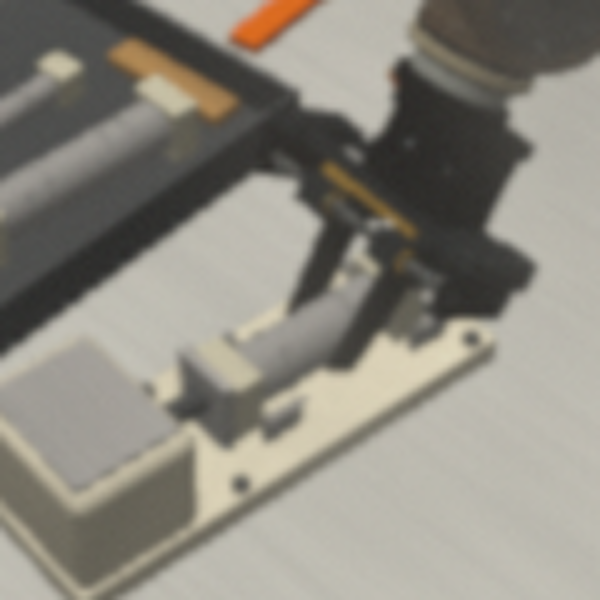

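>>> {"name": "drive_tool", "arguments": {"commands": [{"dx":0,"dy":0,"dz":-1.5,"yaw":0},{"dx":0,"dy":0,"dz":0,"yaw":0}]}}

```text
t: 18.2
eef_pos: [620.7, 142.7, 30.0]
tcp_rot: [3.124, -0.584, -0.079]
ft_force: [-8.1, 0.9, 0.1]
opening: 0.393
```

>>> {"name": "drive_tool", "arguments": {"commands": [{"dx":0,"dy":0,"dz":-1,"yaw":0},{"dx":0,"dy":0,"dz":0,"yaw":0}]}}

```text
t: 18.37
eef_pos: [620.8, 142.8, 29.2]
tcp_rot: [3.124, -0.585, -0.079]
ft_force: [-9.0, 2.0, 0.4]
opening: 0.394
```

>>> {"name": "drive_tool", "arguments": {"commands": [{"dx":-1.5,"dy":0.1,"dz":-1,"yaw":0},{"dx":-1.5,"dy":0.1,"dz":0,"yaw":0},{"dx":0,"dy":0,"dz":0,"yaw":0}]}}

```text
t: 18.62
eef_pos: [618.5, 143.0, 28.9]
tcp_rot: [3.124, -0.587, -0.079]
ft_force: [-7.1, 0.9, 4.5]
opening: 0.392
```

```bash
python3 - <<'E'
from h import *
rel()
E
```

```text
t 18.6167 p [618.5 143.   28.9] tilt 33.6 az -6.3 jawaxis az -95.1 jaw elev 0.8 j [ 0.19  0.69  2.06  3.93  0.24 -2.12] open 0.392 F [-7.1  0.9  4.5]
mid s,l [2.5 0.6] underside above floor 0.0
```

Floor contact: Fz +4.5 N with the underside at 0.0. Opening the jaws just enough to release.

>>> {"name": "drive_tool", "arguments": {"commands": [{"dx":0,"dy":0,"dz":0,"yaw":0},{"dx":0,"dy":0,"dz":0,"yaw":0},{"dx":0,"dy":0,"dz":0,"yaw":0},{"dx":0,"dy":0,"dz":0,"yaw":0}], "grip": 0.6}}

```text
t: 18.95
eef_pos: [619.5, 142.6, 28.9]
tcp_rot: [3.124, -0.588, -0.08]
ft_force: [0.1, -0.0, 0.4]
opening: 0.586
```

```bash
python3 - <<'E'
from h import *
rel()
snap("wrist","pics/w15.png"); im=env.read_camera("scene")
cv2.imwrite("pics/s15.png",cv2.resize(im[190:310,220:340,::-1],None,fx=5,fy=5,interpolation=cv2.INTER_CUBIC))
E
```

```text
t 18.95 p [619.5 142.6  28.9] tilt 33.7 az -6.4 jawaxis az -95.1 jaw elev 0.8 j [ 0.19  0.69  2.06  3.93  0.24 -2.12] open 0.586 F [ 0.1 -0.   0.4]
mid s,l [3.5 0.3] underside above floor -0.0
```

View pics/w15.png

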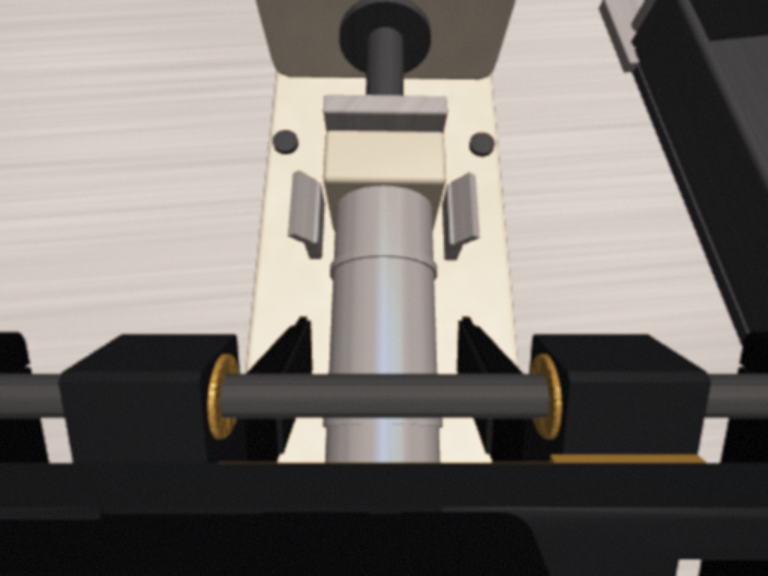

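View pics/s15.png

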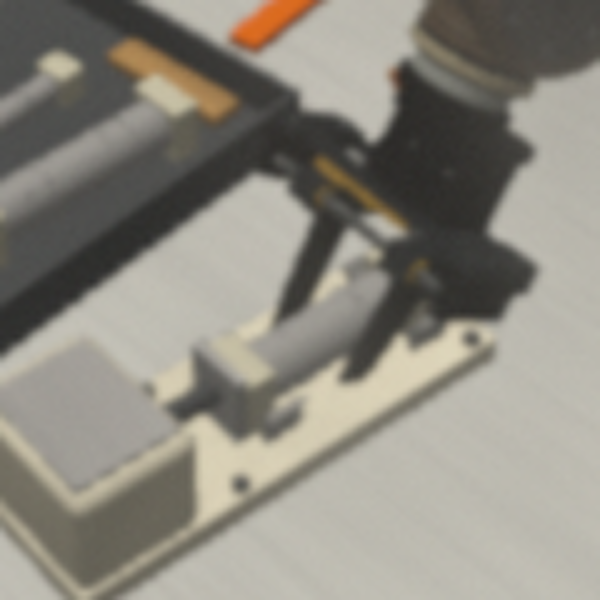

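Released: the roller slid back under the spring (gap closed at the near end, stop plate against the far block, about (386,112)). Withdrawing along the tool axis.

>>> {"name": "drive_tool", "arguments": {"commands": [{"dx":-5,"dy":0.5,"dz":8,"yaw":0},{"dx":-8,"dy":1,"dz":12,"yaw":0},{"dx":-13,"dy":1.5,"dz":20,"yaw":0},{"dx":-15,"dy":1.5,"dz":25,"yaw":0},{"dx":-15,"dy":1.5,"dz":25,"yaw":0}]}}

```text
t: 19.47
eef_pos: [559.7, 144.6, 111.1]
tcp_rot: [3.128, -0.604, -0.065]
ft_force: [0.7, -0.7, -0.7]
opening: 0.601
```

>>> {"name": "drive_tool", "arguments": {"commands": [{"dx":-20,"dy":0,"dz":25,"yaw":0},{"dx":-20,"dy":0,"dz":25,"yaw":0},{"dx":-20,"dy":0,"dz":20,"yaw":0},{"dx":-20,"dy":0,"dz":20,"yaw":0},{"dx":0,"dy":0,"dz":0,"yaw":0}]}}

```text
t: 19.88
eef_pos: [469.2, 130.1, 172.2]
tcp_rot: [-3.12, -0.64, -0.08]
ft_force: [0.9, 0.8, 0.3]
opening: 0.601
```

```bash
python3 - <<'E'
from h import *
st()
snap("wrist","pics/w16.png"); cw=cal("wrist"); im=snap("scene","pics/s16.png"); snap("top","pics/t16.png")
cv2.imwrite("pics/s16z.png",cv2.resize(im[190:310,220:340,::-1],None,fx=5,fy=5,interpolation=cv2.INTER_CUBIC))
r=env.trace("roller","wrist")
for d in r[:2]: print(d["conf"],d["pixel"],d["pixels"].sum())
for q,z in(("roller",20),("seat",20),("stop_face",46)):
  for d in env.place_of(q,"wrist")[:1]: print(q,round(d["conf"],2),ray("wrist",d["pixel"],z,cw)[:2])
best=None
if r:
  M=max(r[:2],key=lambda d:d["conf"])["pixels"].astype(np.float32)
  f=lambda v:(lambda m:1-np.minimum(m,M).sum()/np.maximum(m,M).sum())(mask((v[0],v[1],np.radians(v[2])),cw,v[3]))
  x0=np.array([621,142,-5,20.]); b=minimize(f,x0,method="Nelder-Mead",options=dict(initial_simplex=[x0,x0+[6,0,0,0],x0+[0,6,0,0],x0+[0,0,4,0],x0+[0,0,0,6]],maxiter=150)); print("fit",b.x,b.fun)
E
```

```text
t 19.8833 p [469.2 130.1 172.2] tilt 36.7 az -2.5 jawaxis az -93.8 jaw elev -1.0 j [ 0.22  0.26  2.33  4.28  0.17 -2.45] open 0.601 F [0.9 0.8 0.3]
0.95 [238.9, 134.6] 4600
stop_face 0.91 [695.40152337 134.51111343]
fit [630.85940426 145.03270858  -4.87665836   9.00306782] 0.04922908544540405
```

View pics/w16.png

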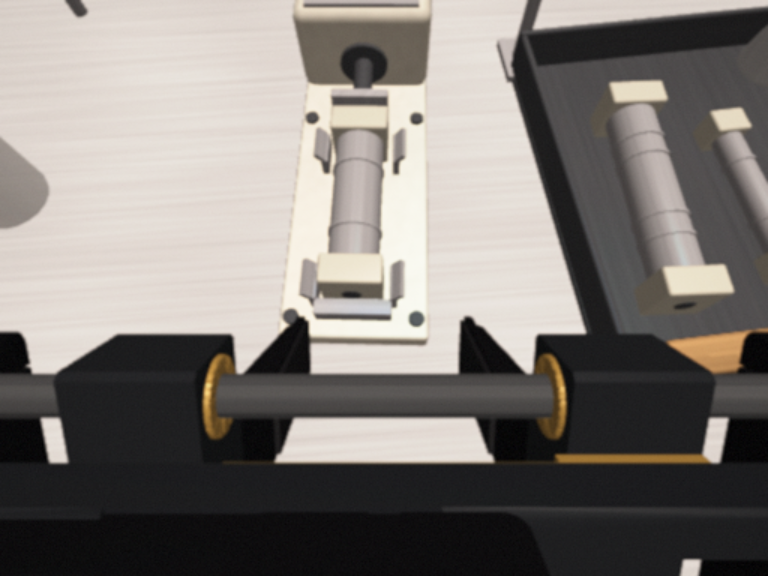

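View pics/s16z.png

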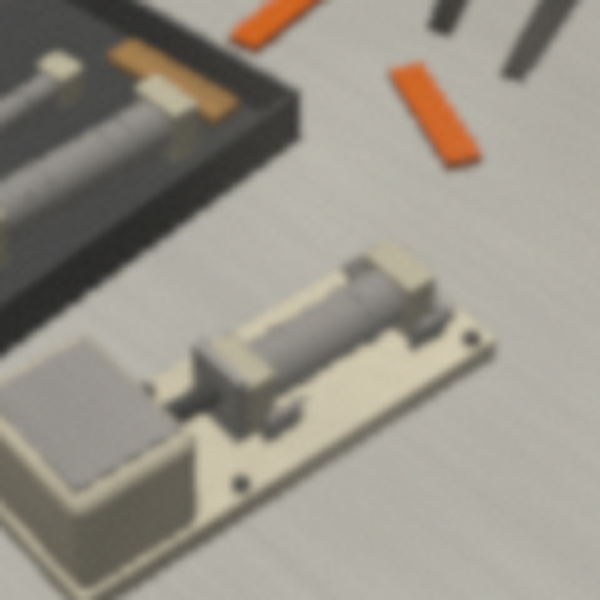

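View pics/s16.png

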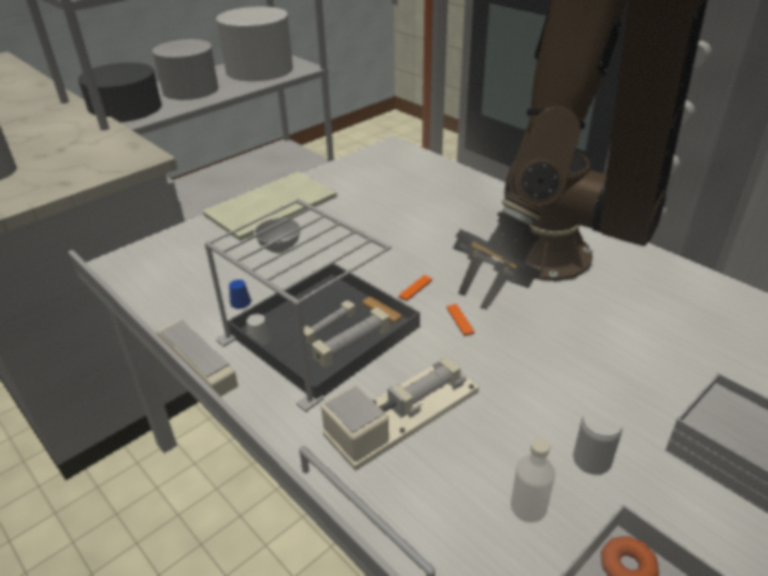

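All views show the roller lying in the bed between the cheeks: near block against the lip at (352,307), stop plate on the far block at (360,98), nothing else moved. j4 is at its 4.28 limit, so I'll ease the arm off it and recheck with the arm settled.

>>> {"name": "drive_tool", "arguments": {"commands": [{"dx":0,"dy":-10,"dz":0,"yaw":0},{"dx":0,"dy":-15,"dz":0,"yaw":0},{"dx":0,"dy":-15,"dz":0,"yaw":0},{"dx":0,"dy":0,"dz":0,"yaw":0},{"dx":0,"dy":0,"dz":0,"yaw":0}]}}

```text
t: 20.65
eef_pos: [472.5, 89.9, 170.2]
tcp_rot: [-3.12, -0.638, -0.083]
ft_force: [0.3, -0.3, -0.1]
opening: 0.6
```

```bash
python3 - <<'E'
from h import *
s=st(); print(s["joints"],s["qvel"])
im=snap("wrist","pics/w17.png"); cw=cal("wrist")
r=env.trace("roller","wrist")
if r:
  M=r[0]["pixels"].astype(np.float32); print(r[0]["conf"],r[0]["pixel"])
  g=lambda v,z:(lambda m:1-np.minimum(m,M).sum()/np.maximum(m,M).sum())(mask((v[0],v[1],np.radians(v[2])),cw,z))
  x0=np.array([621,142,-5.])
  for z in(14,20,26):
    b=minimize(g,x0,args=(z,),method="Nelder-Mead",options=dict(initial_simplex=[x0,x0+[6,0,0],x0+[0,6,0],x0+[0,0,4]],maxiter=80)); print(z,b.x,b.fun)
    if z==20: v=b.x
  S=4
  c=cv2.resize(im[30:180,170:330,::-1],None,fx=S,fy=S,interpolation=cv2.INTER_CUBIC)
  for P in parts(v[0],v[1],np.radians(v[2]),20):
    q=np.array([proj(None,p,cw) for p in P]); h=cv2.convexHull(((q-[170,30]+.5)*S).astype(np.float32)).astype(np.int32); cv2.polylines(c,[h],True,(0,0,255),1)
  cv2.imwrite("pics/fit17.png",c)
E
```

```text
t 20.65 p [472.5  89.9 170.2] tilt 36.6 az -2.7 jawaxis az -94.0 jaw elev -1.0 j [ 0.1   0.25  2.36  3.86  0.13 -2.14] open 0.6 F [ 0.3 -0.3 -0.1]
[ 0.10025498  0.25411884  2.35516451  3.8595819   0.13301699 -2.13723275] [ 0.02660448 -0.00232062 -0.00694042  0.06891456  0.00417568 -0.04235317]
0.64 [202.7, 141.6]
14 [624.30110784 146.30467911  -5.31627908] 0.04048752784729004
20 [620.43016481 145.15965174  -5.30280974] 0.050297439098358154
26 [617.74026448 144.0940037   -5.03273912] 0.07404029369354248
```

View pics/fit17.png

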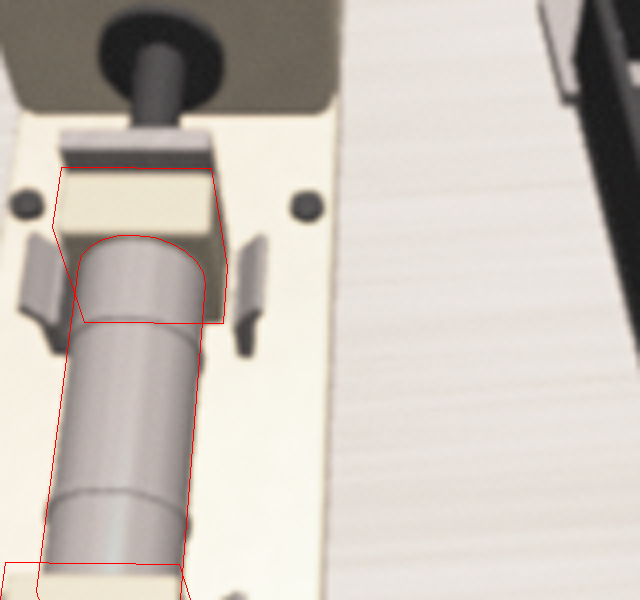

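View pics/t16.png

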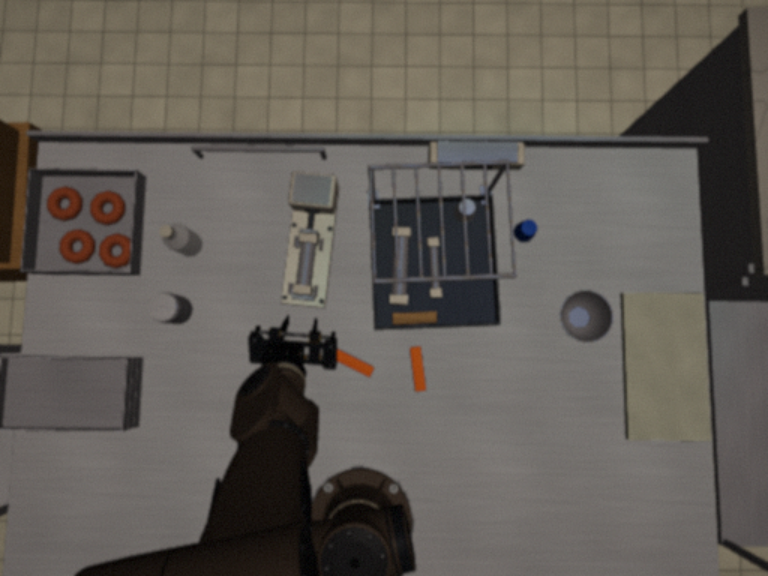

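The fitted roller is at (620.4,145), yaw -5.3°, at floor height, against an expected seat of (622,142.5), yaw -5.2°. The overlay fits, and the top view shows everything else where it was. Handing in.

```bash
python3 -c "
from h import *
st(); print(env.job_done())"
```

```text
t 20.75 p [472.4  90.7 170.4] tilt 36.6 az -2.6 jawaxis az -93.9 jaw elev -1.0 j [ 0.1   0.25  2.36  3.86  0.13 -2.14] open 0.6 F [ 0.6  0.5 -0.4]
the job is handed in; nothing more can be done
None
```

The short thick roller is out of the tray and refitted in the dough cutter's bed. I handed the job in at about 21 s of the 48 s allowed; no verdict is reported.

**How it went**
- **Reaching under the shelf:** pointing straight down, the wrist would have hit the shelf before the fingers got to the roller. I drove the arm against its outer reach limit until the tool leaned about 34°, then turned that lean towards the shelf. The arm keeps the lean when it comes back in.
- **Fitting:** I gripped the drum about 15 mm short of its middle and drew the roller out level. Its far end pushed the stop back against about 9 N, and I lowered it behind the lip until it touched the floor. When I opened the jaws, the spring pushed it back against the lip.

**Last checks**
- **Seating:** the pictures show the roller flat on the floor between the cheeks, with its near block at the lip and the stop plate against its far block. The pose fitted at floor height is (620, 145), yaw -5.3°, against an expected seat of (622, 142.5), yaw -5.2°.
- **Rest of the bench:** the other two rollers, the mould, the wooden bar, the dredger, the bowl and the bottle look unmoved. The robot touches nothing.

**What disagreed or came close**
- A first fit, taken just after an arm move, put the roller about 9 mm further along and 11 mm too low. A repeat with the arm still matched in position, but left to itself it preferred a floor about 6 mm lower. I relied on the floor contact felt on lowering and on the pictures.
- The stop's reading (0.010 when seated) can't be read directly, so I judged it only from the pictures and the push force.
- While withdrawing, joint 4 reached its 4.28 limit, which also changed the lean by about 3°. I moved it off the limit before handing in.

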